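# Fit the push-in probe to a stripped-down brewer

### The arm

A 6-joint arm with a two-finger parallel gripper is mounted at the origin on the work surface. World frame = base frame: x ahead of the robot, y to its left, z up, the work surface at z = 0. Lengths are in m, angles in degrees, forces in N, time in s.
With the tool pointing down it reaches from about 0.35 to 0.875 m from the base axis. Payload 4.2 kg.
Tool frame: the origin (TCP) lies midway between the tips of the shut fingers; the grasp point (between the pads) lies r.grasp_offset behind it (r.grasp_offset is the distance from the TCP to the grasp point, in m); z points along the fingers, y is the direction in which the jaws open and shut (so a half turn about z gives the same grasp; the last joint's range is limited). The gripper opens to 87 mm and grips with 3 to 60 N. Pads are 19 mm wide; open, the fingers measure 117 mm over their backs; the gripper's body (75 mm by 190 mm) begins 51 mm behind the grasp point.
Start: joints at [-50.386, 22.042, 0.453, 0, -68.411, -14.817], TCP at [0.262, -0.567, 0.223] pointing down, gripper open.
Joint ranges: [-179.83, 179.83], [-69.29, 118.12], [-61.27, 80.66], [-181.25, 117.63], [-171.15, -9.14], [-177.46, 177.46]. Speed limits (degrees/s): [159.86, 159.86, 180, 180, 180, 180].

### API

Orientations are given as a 3x3 rotation matrix whose columns are the frame's x, y, z axes.
In Python, from station import sense, optics, r gives the robot as it stands. The module is installed in compiled form; this text tells all that it offers.
- The arm moves only by the tool servo_tool, never from a script. Its argument "deltas" is a list of rows, each an object with "slide": the shift along the tool's x, y, z in units of 25 mm (1.0 is 25 mm), a list of three; "spin": the turn about the tool's z in units of 8 degrees (1.0 is 8 degrees). A call has 1 to 10 rows; each row shifts and turns the pose as measured when the row begins, along the tool's axes as they then stand; what a row does not reach is not made up. A row lasts 1/10 s, in which the tool goes at most 50 mm and 8.59 degrees, less where a joint would pass 70% of its speed; a pose out of reach is approached as far as the arm can. A call is refused whole if a number of a shift passes 1 or a number of a turn 1, either way. A call with a gripper value outside its range is refused whole. "gripper" is the closure in counts, from 0 (fully open) to 255 (shut), set as the call begins (left out, the last holds). The fingers move at their own pace and stop on an object; the grip force is fixed at half the most. Time passes only in rows, so rows that do not move let the fingers close. It gives the time, the measured TCP pose, the force and the opening at its end, in the units of the state.
- sense(): the state, without advancing time (a new reading comes with each control period).
- optics.capture(name): name is "scene" or "top" or "wrist"; returns a dict with "frame" (384x512x3 uint8, red, green, blue), "camera_matrix" (3x3 intrinsics, pixels), "eye" and "rotation" of the camera in the world. Camera axes: x right, y down, z forward; pixel columns grow to the right and rows downward; lengths in m; the calibration is good to about 2 mm. The wrist camera is an equidistant fisheye: a pixel r from the principal point sees the ray r / f radians off the axis. A picture is of the moment at which its call begins. There is no depth.
- r.finish_job(): hands the job in, once; it reports no verdict.
The state is a dict: "time_s": time; "joints": joint angles; "joint_velocities": joint speeds; "effort": joint torques, N m; "tcp_pos": TCP position; "ee_rot": TCP orientation; "wrist_force": force on the tool from outside, world axes, zero at the start; "moment": the same for the moment, N m; "gripper_width": opening from 0.0 (shut) to 1.0 (fully open).
Only numpy, scipy, OpenCV 4.12 (cv2) and the standard library are available. Lean on these libraries where they do the work, as an engineer would, in place of code of your own. Each camera call takes 0.05 s, during which the arm holds its last target.

### The job

The stripped-down coffee brewer is ready for its temperature probe. Lift the yellow saddle cover off the tilted probe well and hang it astride the bar of the steel rail, then take the red-headed probe from the wooden stand and push it down the well, through the stiff seal, until its head sits fully home on the mouth; do not ram it. Let go of both, and leave the other things on the bench where they are.

Things in the scene. Friction and masses are not known exactly. Their poses are not given: they have to be found in the camera images.
- well: aluminium block 34 x 34 x 86 mm on the brewer, leaning 30 deg to the robot's side. Origin: mouth centre of its 11 mm bore, in the top face, 118 mm up; z points out along the bore, y level. White collar (inside 26, outside 34 mm) stands 25 mm out round the mouth: fingers do not fit in it, so the last push is on the head's top. A stiff rubber seal (6 N) 60 mm down must be driven to 70 mm.
- seal (a joint): how far the rubber seal has been pushed down the bore, m: 0 = its face 60 mm below the mouth; starts at 0 to 0.003; 0.010 when the probe is fully home.
- brewer: black stripped brewer chassis, fixed, base 160 x 200 x 30 mm (round bulge at the back to x +140 mm); origin centre of the underside, x to its back, z up. The well's mouth is at (-40, 0, 118) mm. Behind it two posts 180 mm high at (55, +-80) mm and a boiler 133 mm high at (82, 0) mm.
- cover: yellow rigid saddle, an inverted U, 50 g: plate 46 (x) x 30 (y) x 4 mm, legs 22 mm down at its x ends (38 mm free between), grip tab on top 24 (x) x 12 (y) x 30 mm, ending 34 mm above the origin. Origin: centre of the plate's underside, z out of the tab. Starts astride the well's collar, tilted like the well.
- rail: steel parts rail, fixed: level round bar of 20 mm diameter along its own y, 148 mm free between two posts (160 mm between centres) that end at the bar's top, feet 70 x 30 mm. Origin on the bench below the bar's middle, z up.
- rail_mid (a point): middle of the rail's bar, on its axis, 150 mm above the bench; axes as the rail's. The cover hangs right with its plate resting on the bar's top (10 mm above this point) and one leg on each side of the bar.
- stand: wooden stand block, fixed, 70 (x) x 120 (y) x 65 mm, origin centre of the underside; two holes 11 mm wide and 60 mm deep at (0, -30) mm (the probe) and (0, +30) mm (a nut driver).
- probe: 60 g: steel rod 8 mm thick, 70 mm long, tapered tip, red round head 18 mm thick, 28 mm long. Origin at the tip, z to the head: shoulder at 70 mm, top at 98 mm. Starts upright in the stand, shoulder 10 mm above the wood. Fully home its shoulder rests on the bore's mouth, tip 70 mm down, and the head stands 3 mm out of the collar.
- probe_top (a point): centre of the top of the probe's head.
- driver: nut driver with a black handle, 18 mm thick, upright in the stand beside the probe, 60 mm from it, its top 105 mm above the bench; bystander. Origin at its tip.
- tape: roll of white tape lying flat, 64 mm across, 19 mm high; bystander, origin under its centre.
- jar: small pale jar with a dark grey lid, 48 mm across, 55 mm high; bystander, origin under its centre.
- tumbler: white tumbler, 80 mm across, 130 mm high; bystander, origin under its centre.
- dish: shallow aluminium dish, 90 mm across, 30 mm high; bystander, origin under its centre.
Not all that is in view belongs to the job. What is shaped like the probe but green is not meant. There is more than one size of the cover; the job needs the larger.

How it is judged:
By the outcome, as a careful person would: the job done as asked, in the order asked, and still so for the second after the job is handed in, with the robot touching nothing.
It also fails if it takes over 58 s, if anything falls off the work surface, if the arm or the gripper's body presses on something with over 40 N, if the wrist force passes 120 N, or if a joint passes its speed limit or range.

## Working session

There is one attempt and no reset: what is moved stays moved. The work goes in short steps, Python scripts to look and compute and a tool call to move; the robot and the scene stay as the last step left them, time stands still between calls to the robot, and variables do not carry over. Pictures are saved under pics/ and viewed, and the job is handed in when it is done.

Besides the shell and the picture viewer there is one more tool, called after "Request:" as name(argument=value, ...) on one line, values as JSON. servo_tool: Moves the arm, as the interface text tells. Its arguments: {"type":"object","properties":{"deltas":{"type":"array"},"gripper":{"type":"number"}},"required":["deltas"]}

```bash
mkdir -p pics
cat > h.py <<'E'
from station import sense, optics, r
import numpy as np, cv2
def snap(n,f):
    c=optics.capture(n); cv2.imwrite('pics/'+f+'.png',c['frame'][:,:,::-1]); np.savez('pics/'+f+'.npz',**{k:np.array(v) for k,v in c.items()}); return c
def load(f): return dict(np.load('pics/'+f+'.npz'))
def ray(c,u,v,fish=False):
    K=c['camera_matrix']; x=(u-K[0,2])/K[0,0]; y=(v-K[1,2])/K[1,1]
    if fish:
        t=np.hypot(x,y); d=np.array([x/t*np.sin(t),y/t*np.sin(t),np.cos(t)]) if t>0 else np.array([0,0,1.])
    else: d=np.array([x,y,1.]); d/=np.linalg.norm(d)
    return c['rotation']@d
def atz(c,u,v,z,fish=False):
    d=ray(c,u,v,fish); e=c['eye']; return e+d*(z-e[2])/d[2]
def proj(c,P,fish=False):
    P=np.atleast_2d(P); q=(P-c['eye'])@c['rotation']; K=c['camera_matrix']
    if fish:
        rr=np.hypot(q[:,0],q[:,1]); t=np.arctan2(rr,q[:,2]); s=t/np.maximum(rr,1e-9); x=q[:,0]*s;y=q[:,1]*s
    else: x=q[:,0]/q[:,2]; y=q[:,1]/q[:,2]
    return np.stack([K[0,0]*x+K[0,2],K[1,1]*y+K[1,2]],1)
def tri(obs):
    # obs list of (c,u,v,fish)
    A=np.zeros((3,3));b=np.zeros(3)
    for c,u,v,f in obs:
        d=ray(c,u,v,f);M=np.eye(3)-np.outer(d,d);A+=M;b+=M@c['eye']
    p=np.linalg.solve(A,b)
    return p,[np.linalg.norm(np.cross(p-c['eye'],ray(c,u,v,f))) for c,u,v,f in obs]
E
python3 - <<'E'
from h import *
np.set_printoptions(precision=4,suppress=True)
for n in ['scene','top','wrist']:
    c=snap(n,n+'0'); print(n,c['camera_matrix'].tolist(),c['eye'],c['rotation'].tolist())
    f=cv2.resize(c['frame'][:,:,::-1],(800,600),interpolation=cv2.INTER_CUBIC); cv2.imwrite(f'pics/{n}0b.png',f)
print(sense(), r.grasp_offset)
E
```

```text
scene [[493.22883367532035, 0.0, 267.2464671723251], [0.0, 493.22883367532035, 190.8159684302077], [0.0, 0.0, 1.0]] [1.1468 0.5921 0.8245] [[-0.6840989156964422, 0.487539204389643, -0.5425073250436956], [0.729099067607016, 0.4361059071136689, -0.5274715038702508], [-0.0205723882311195, -0.756384268717745, -0.6538039575276293]]
top [[499.7675522180446, 0.0, 254.98230813082938], [0.0, 499.7675522180446, 192.93055735161266], [0.0, 0.0, 1.0]] [0.3572 0.0205 1.4802] [[0.022502152091852506, -0.9921733130928255, 0.12282414232405887], [-0.99971975323845, -0.023234681474104592, -0.0045348166059112245], [0.007353103840384917, -0.12268767812295757, -0.9924180900712712]]
wrist [[297.3186396354542, 0.0, 260.5841461430635], [0.0, 297.3186396354542, 193.0811543409639], [0.0, 0.0, 1.0]] [ 0.1986 -0.5977  0.3847] [[-0.41893857620280267, 0.8775246437325646, 0.23332588585753797], [0.9080120381936314, 0.40426256680073713, 0.1099359612643992], [0.0021465937241148154, 0.25791912826643143, -0.966164124468337]]
{'time_s': 0.15, 'joints': array([-50.3859,  22.0789,   0.3979,  -0.0197, -68.4118, -14.8175]), 'joint_velocities': array([ 0.0214, -0.141 ,  0.2687,  0.0532, -0.0117,  0.0559]), 'effort': array([ -0.0009, -39.1051,  18.7589,   4.2224,   0.0124,  -0.0001]), 'tcp_pos': array([ 0.262 , -0.567 ,  0.2217]), 'ee_rot': array([[-0.9079, -0.4193, -0.0008],
       [-0.4193,  0.9079,  0.0015],
       [ 0.0001,  0.0016, -1.    ]]), 'wrist_force': array([-0.1704, -0.7204, -0.0155]), 'moment': array([0.0054, 0.0025, 0.0061]), 'gripper_width': 1.0001586211567792} 0.0187
```

View pics/scene0b.png

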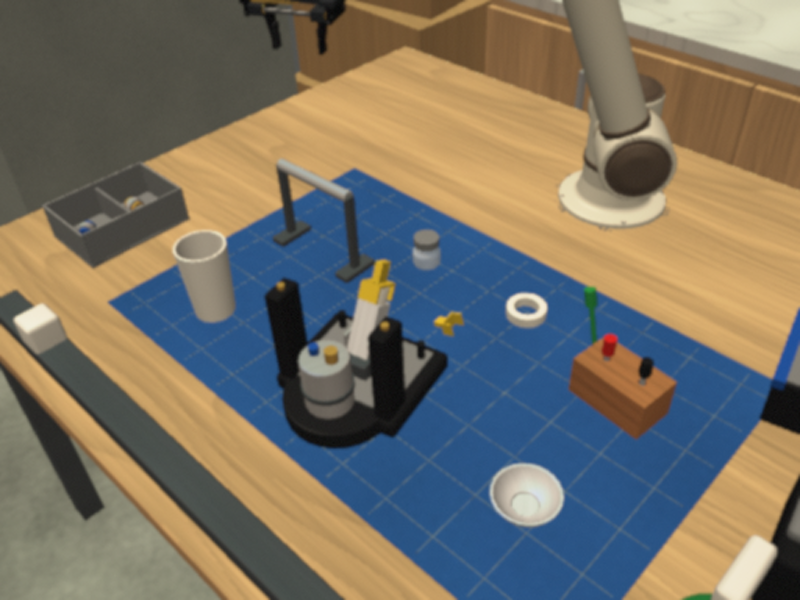

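View pics/top0b.png

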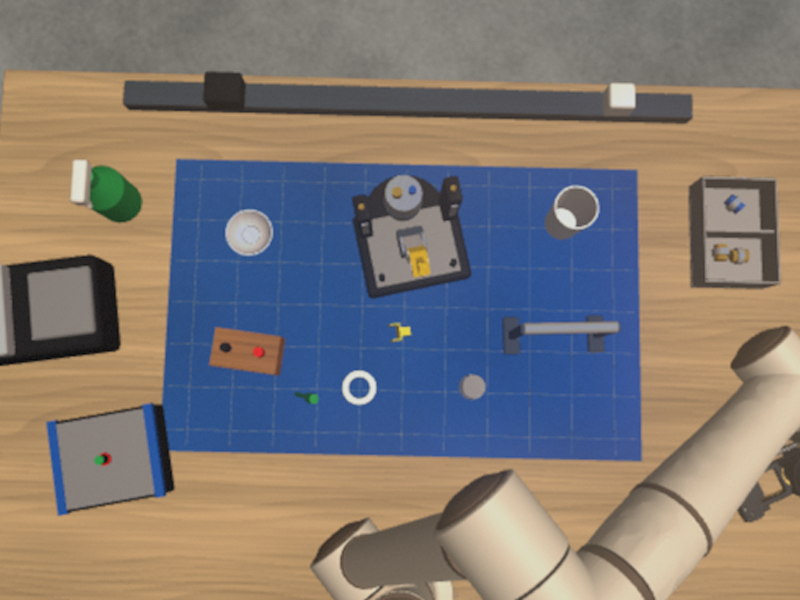

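View pics/wrist0b.png

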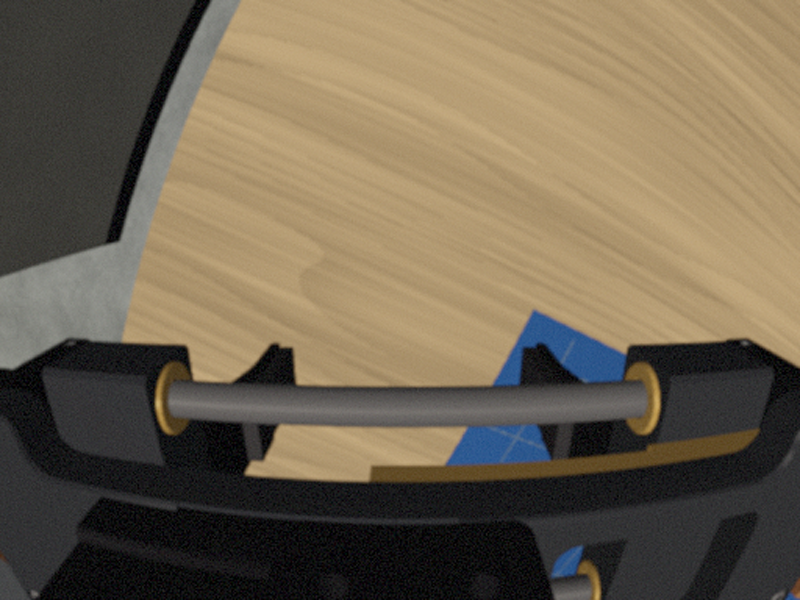

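Run:
```python
from h import *
def crop(f,x0,y0,x1,y1,o,s):
    im=cv2.imread(f'pics/{f}.png')[y0:y1,x0:x1]; im=cv2.resize(im,None,fx=s,fy=s,interpolation=cv2.INTER_CUBIC)
    for x in range((x0//10+1)*10,x1,10):
        cv2.line(im,((x-x0)*s,0),((x-x0)*s,4 if x%50 else 12),(0,0,255),1)
        if x%20==0: cv2.putText(im,str(x),((x-x0)*s,22),0,.35,(255,255,255),1)
    for y in range((y0//10+1)*10,y1,10):
        cv2.line(im,(0,(y-y0)*s),(4 if y%50 else 12,(y-y0)*s),(0,0,255),1)
        if y%20==0: cv2.putText(im,str(y),(6,(y-y0)*s+4),0,.35,(255,255,255),1)
    cv2.imwrite(f'pics/{o}.png',im)
crop('scene0',160,90,300,285,'c1',4 if 0 else 3)
crop('scene0',160,150,300,290,'c1',4)
crop('scene0',340,170,450,290,'c2',5)
crop('top0',220,105,310,195,'c3',6)
crop('top0',130,190,260,265,'c4',6)
crop('top0',310,190,410,240,'c5',8)
crop('scene0',160,90,260,190,'c6',6)
```

```text
(no output)
```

View pics/c1.png

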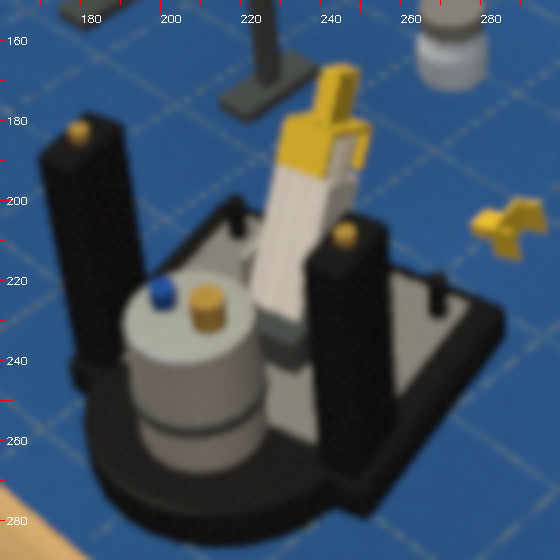

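View pics/c2.png

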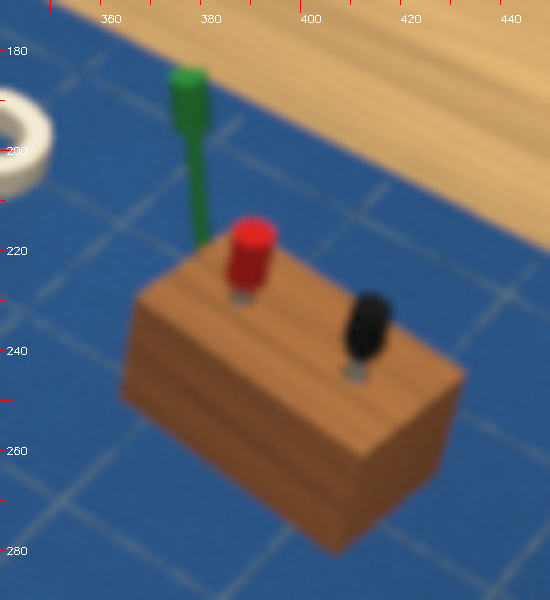

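View pics/c3.png

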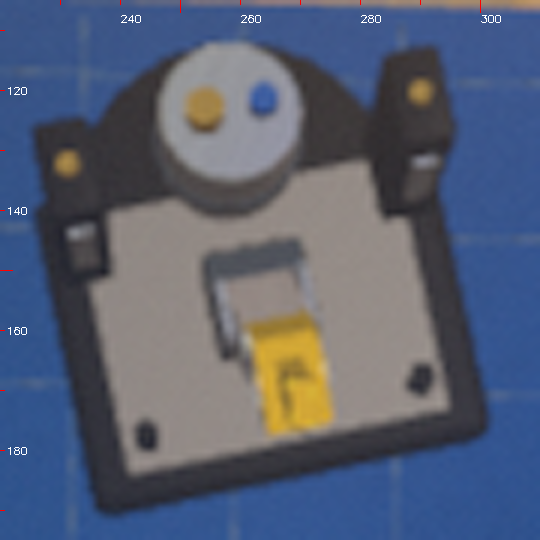

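View pics/c4.png

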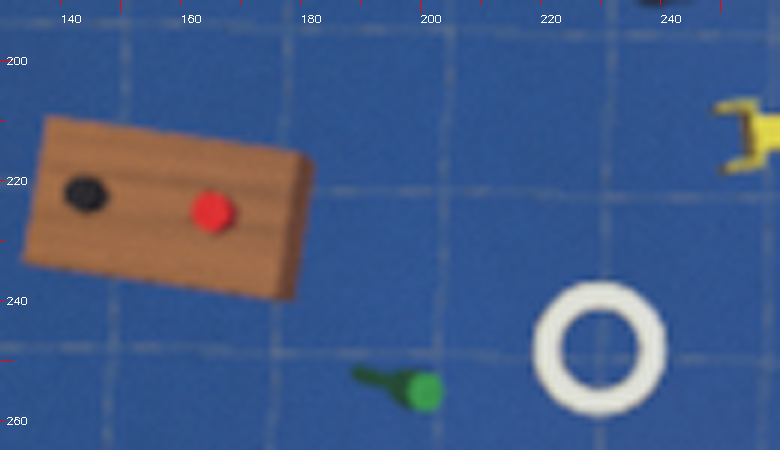

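View pics/c5.png

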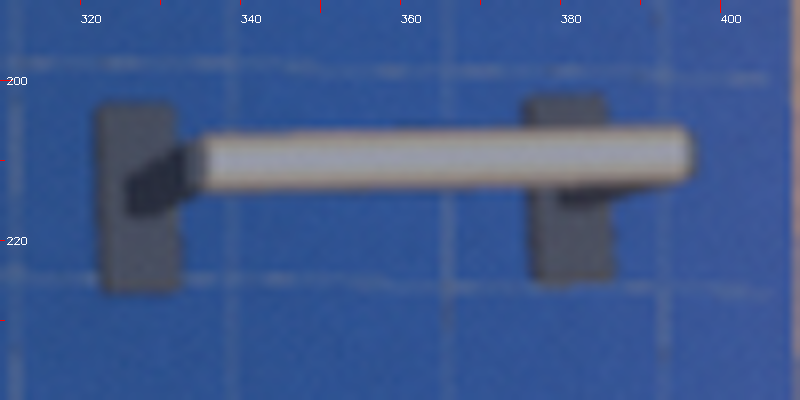

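View pics/c6.png

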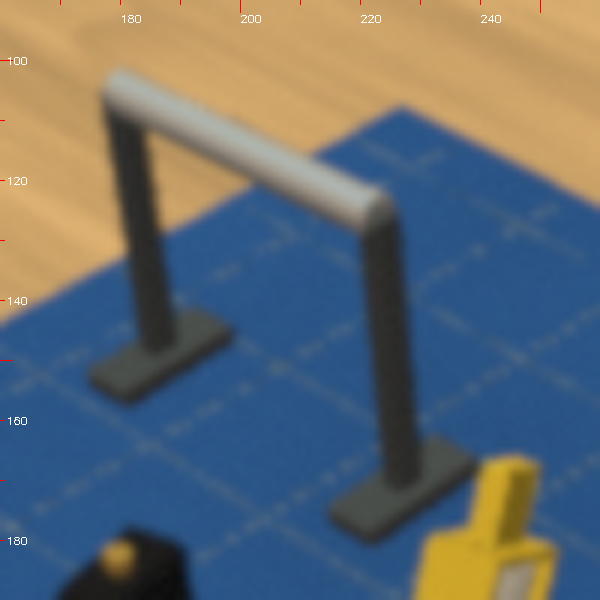

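```bash
cat > fit.py <<'E'
from h import *
from scipy.optimize import least_squares
def T(p,P):
    c,s=np.cos(p[2]),np.sin(p[2]); P=np.array(P,float)
    return np.stack([p[0]+c*P[:,0]-s*P[:,1],p[1]+s*P[:,0]+c*P[:,1],P[:,2]],1)
def fit(x0,sets):
    def f(p): return np.concatenate([((proj(c,T(p,P),fi)-np.array(uv))).ravel() for c,P,uv,fi in sets])
    s=least_squares(f,x0,loss='soft_l1'); return s.x,f(s.x).reshape(-1,2)
E
python3 - <<'E'
from fit import *
np.set_printoptions(precision=3,suppress=True)
S=load('scene0');t=load('top0')
print('brewer',*fit([.65,0,0],[(t,[[.055,.08,.182],[.055,-.08,.182]],[[231.2,132.2],[290.2,120.3]],0),(S,[[.055,.08,.182],[.055,-.08,.182],[-.08,.1,.03]],[[246.2,208.8],[179.5,182.8],[285,228]],0)]))
# stand: top corners
print('stand',*fit([.4,.2,0],[(t,[[.035,.06,.065],[.035,-.06,.065],[-.035,.06,.065],[-.035,-.06,.065]],[[138,209],[180,215.5],[133.5,233.5],[176.5,239.5]],0),
 (S,[[.035,.06,.065],[.035,-.06,.065],[-.035,.06,.065]],[[411,261.5],[366,229],[431.5,245]],0)]))
print('stand2',*fit([.4,.2,0],[(t,[[0,-.03,.103]],[[165.3,225.2]],0),(S,[[0,-.03,.103]],[[389.5,216.5]],0)]))
# probe
print(tri([(t,165.3,225.2,0),(S,389.5,216.5,0)]), tri([(t,143.8,222,0),(S,412.5,230,0)]))
# rail: bar top ends  y=±0.08 (post centre; end of bar?)
b=.084
print('rail',*fit([.5,-.3,0],[(t,[[0,.08,.15],[0,-.08,.15]],[[335,210.3],[394.5,209.3]],0),(S,[[0,.08,.15],[0,-.08,.15]],[[221.5,125.5],[179.5,104]],0),
 (t,[[.035,.095,0.005],[-.035,.095,.005],[-.035,-.095,.005],[.035,-.095,.005]],[[321.5,203],[322.5,226.5],[387,225.5],[385,202]],0)]))
E
```

```text
brewer [ 0.644 -0.01   0.225] [[ 0.427 -0.421]
 [ 0.288 -0.183]
 [-0.259  0.463]
 [ 0.077  0.477]
 [ 3.244 -2.322]]
stand [ 0.438  0.288 -0.132] [[ 0.775 -0.717]
 [ 0.486 -0.706]
 [ 0.754 -0.79 ]
 [-0.287 -0.215]
 [ 0.498 -0.374]
 [ 0.49  -0.3  ]
 [ 1.514 -0.517]]
stand2 [ 0.436  0.288 -0.025] [[ 0.472 -0.926]
 [ 0.721 -0.449]]
(array([0.434, 0.258, 0.101]), [np.float64(0.0018906230069933763), np.float64(0.001890623006993438)]) (array([0.441, 0.316, 0.105]), [np.float64(0.002117125180226043), np.float64(0.002117125180226176)])
rail [ 0.484 -0.282  0.04 ] [[ 0.393 -0.121]
 [ 0.565 -0.098]
 [ 1.724  0.373]
 [ 0.663  0.665]
 [ 0.263 -0.164]
 [ 0.055 -0.083]
 [-0.271 -0.153]
 [ 0.568 -0.2  ]]
```

Request:
servo_tool(deltas=[{"slide": [0, 0, -1], "spin": 0.5}, {"slide": [0, 0, -1], "spin": 0.5}, {"slide": [0, 0, -1], "spin": 0.5}, {"slide": [0, 0, -0.6], "spin": 0}])

```text
time_s: 0.55
tcp_pos: [0.2609, -0.5651, 0.309]
ee_rot: [[-0.977, -0.212, -0.007], [-0.212, 0.977, 0.012], [0.005, 0.013, -1.0]]
wrist_force: [0.1, -0.2, 0.1]
gripper_width: 1.0
```

```bash
cat > go.py <<'E'
from h import *
def go(target,say=True,yaw=None):
    s=sense(); R=s['ee_rot']; d=np.array(target)-s['tcp_pos']; q=R.T@d
    print('tcp',s['tcp_pos'].round(4),'yaw of tool y',np.degrees(np.arctan2(R[1,1],R[0,1])).round(2),'F',s['wrist_force'].round(1),'w',round(s['gripper_width'],3),'t',s['time_s'])
    print('tool delta mm',(q*1000).round(1),'units',(q/.025).round(3),'zaxis',R[:,2].round(3))
    if yaw is not None: print('spin units', (-(yaw-np.degrees(np.arctan2(R[1,1],R[0,1]))+180)%360-180)/8 if 0 else ((np.degrees(np.arctan2(R[1,1],R[0,1]))-yaw+180)%360-180)/8)
E
python3 - <<'E'
from go import *
go([.56,-.03,.30],yaw=102.9)
E
```

```text
tcp [ 0.2609 -0.5651  0.309 ] yaw of tool y 102.25 F [ 0.1 -0.2  0.1] w 1.0 t 0.55
tool delta mm [-405.9  459.3   13.2] units [-16.234  18.373   0.53 ] zaxis [-0.007  0.012 -1.   ]
spin units -0.0814741562235568
```

Request:
servo_tool(deltas=[{"slide": [-0.8, 0.9, 0], "spin": 0}, {"slide": [-0.8, 0.9, 0], "spin": 0}, {"slide": [-0.8, 0.9, 0], "spin": 0}, {"slide": [-0.8, 0.9, 0], "spin": 0}, {"slide": [-0.8, 0.9, 0], "spin": 0}, {"slide": [-0.8, 0.9, 0], "spin": 0}, {"slide": [-0.8, 0.9, 0], "spin": 0}, {"slide": [-0.8, 0.9, 0], "spin": 0}, {"slide": [-0.8, 0.9, 0], "spin": 0}, {"slide": [0, 0, 0], "spin": 0}])

```text
time_s: 1.55
tcp_pos: [0.3978, -0.321, 0.3097]
ee_rot: [[-0.978, -0.208, -0.007], [-0.208, 0.978, 0.013], [0.005, 0.014, -1.0]]
wrist_force: [0.2, 0.1, 0.2]
gripper_width: 1.001
```

Run:
```python
from go import *
c=snap('wrist','w1'); cv2.imwrite('pics/w1b.png',cv2.resize(cv2.imread('pics/w1.png'),(800,600),interpolation=cv2.INTER_CUBIC))
go([.56,-.03,.30],yaw=102.9)
```

```text
tcp [ 0.3973 -0.3219  0.3097] yaw of tool y 101.96 F [0.  0.7 0.1] w 0.998 t 1.6
tool delta mm [-219.7  251.7   12.1] units [-8.789 10.068  0.482] zaxis [-0.008  0.013 -1.   ]
spin units -0.11739944554517479
```

View pics/w1b.png

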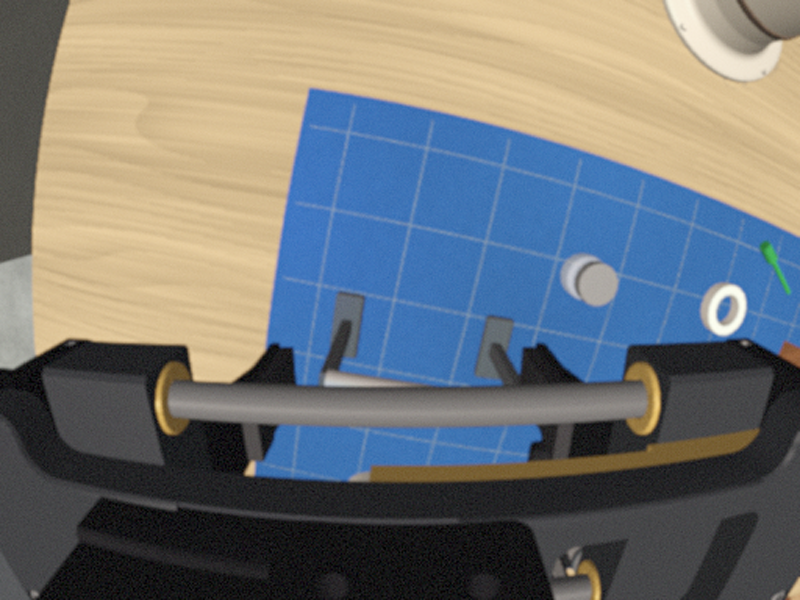

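Request:
servo_tool(deltas=[{"slide": [-1, 0.9, 0], "spin": 0}, {"slide": [-1, 0.9, 0], "spin": 0}, {"slide": [-1, 0.9, 0], "spin": 0}, {"slide": [-1, 0.9, 0], "spin": 0}, {"slide": [-1, 0.9, 0], "spin": 0}, {"slide": [-1, 0.9, 0], "spin": 0}, {"slide": [-1, 0.9, 0], "spin": 0}, {"slide": [-1, 0.9, 0], "spin": 0}, {"slide": [-1, 0.9, 0], "spin": 0}, {"slide": [-1, 0.9, 0], "spin": 0}])

```text
time_s: 2.6
tcp_pos: [0.5996, -0.0521, 0.309]
ee_rot: [[-0.982, -0.191, -0.013], [-0.191, 0.982, 0.011], [0.011, 0.013, -1.0]]
wrist_force: [-0.2, -0.5, -0.2]
gripper_width: 1.003
```

Request:
servo_tool(deltas=[{"slide": [-1, 0.4, 0], "spin": -0.1}, {"slide": [-0.5, 0, 0], "spin": 0}, {"slide": [0, 0, 0], "spin": 0}])

```text
time_s: 2.9
tcp_pos: [0.6375, -0.0334, 0.3058]
ee_rot: [[-0.978, -0.206, -0.016], [-0.206, 0.978, 0.01], [0.014, 0.014, -1.0]]
wrist_force: [0.1, -0.7, -0.1]
gripper_width: 1.001
```

Run:
```python
from go import *
c=snap('wrist','w2'); cv2.imwrite('pics/w2b.png',cv2.resize(cv2.imread('pics/w2.png'),(800,600),interpolation=cv2.INTER_CUBIC))
go([.56,-.03,.30],yaw=102.9)
```

```text
tcp [ 0.6368 -0.0338  0.3058] yaw of tool y 101.86 F [-0.8 -0.1 -0.7] w 0.997 t 2.95
tool delta mm [74.2 19.4  7.2] units [2.97  0.775 0.287] zaxis [-0.017  0.011 -1.   ]
spin units -0.13001986540065857
```

View pics/w2b.png

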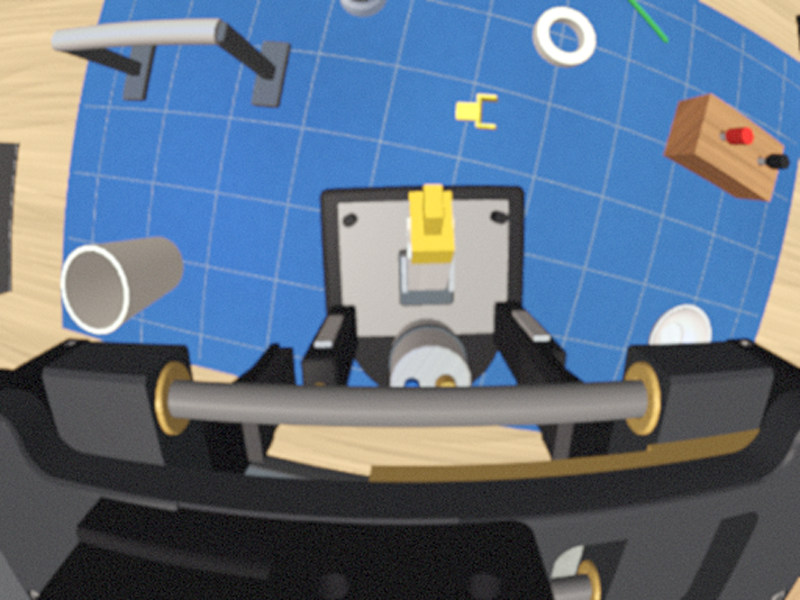

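```bash
cat > crop.py <<'E'
import cv2
def crop(f,x0,y0,x1,y1,o,s):
    im=cv2.imread(f'pics/{f}.png')[y0:y1,x0:x1]; im=cv2.resize(im,None,fx=s,fy=s,interpolation=cv2.INTER_CUBIC)
    for x in range((x0//10+1)*10,x1,10):
        cv2.line(im,((x-x0)*s,0),((x-x0)*s,4 if x%50 else 12),(0,0,255),1)
        if x%20==0: cv2.putText(im,str(x),((x-x0)*s,22),0,.35,(255,255,255),1)
    for y in range((y0//10+1)*10,y1,10):
        cv2.line(im,(0,(y-y0)*s),(4 if y%50 else 12,(y-y0)*s),(0,0,255),1)
        if y%20==0: cv2.putText(im,str(y),(6,(y-y0)*s+4),0,.35,(255,255,255),1)
    cv2.imwrite(f'pics/{o}.png',im)
E
python3 - <<'E'
from crop import *
crop('w2',200,110,340,210,'d1',5)
crop('w2',30,0,190,75,'d2',5)
crop('w2',420,50,512,140,'d3',6)
E
```

```text
(no output)
```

View pics/d1.png

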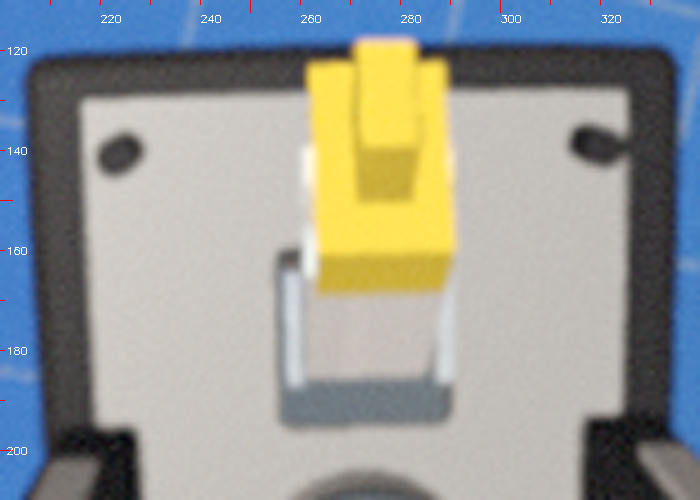

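View pics/d2.png

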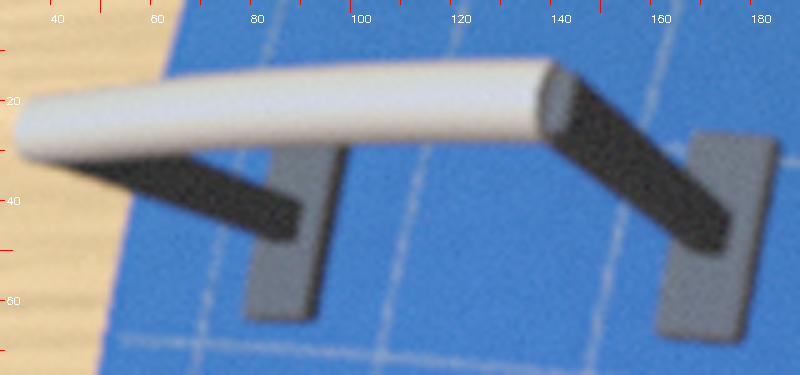

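View pics/d3.png

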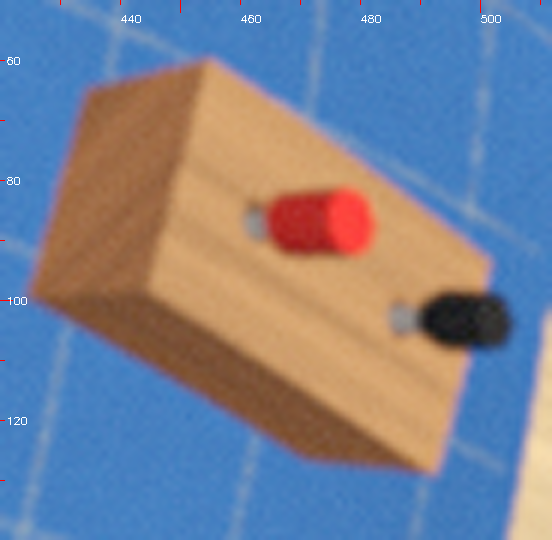

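```bash
cat > poses.py <<'E'
from fit import *
np.set_printoptions(precision=4,suppress=True)
S=load('scene0');t=load('top0');W=load('w2')
a=np.radians(30)
M=np.array([-.04,0,.118]); ax=np.array([-np.sin(a),0,np.cos(a)]); ex=np.array([np.cos(a),0,np.sin(a)]); ey=np.array([0,1.,0])
def cov(P): P=np.array(P)/1000; return M+ax*.025+P[:,:1]*ex+P[:,1:2]*ey+P[:,2:]*ax
E
python3 - <<'E'
from poses import *
cw=cov([[-23,-15,4],[-23,15,4],[23,-15,4],[23,15,4],[23,-15,-22],[23,15,-22],[-12,-6,34],[-12,6,34],[12,-6,34],[12,6,34],[12,-6,4],[12,6,4]])
uw=[[261.3,122.3],[287.5,122],[263.5,161.2],[291,160.3],[263.7,168.6],[289.5,168],[270.8,118],[281.8,118],[270,139.5],[282,139.5],[270,150],[281,150]]
b=[[-.08,-.1,.03],[-.08,.1,.03]]; ub=[[206,120.5],[334.5,119.3]]
st=[(t,[[.055,.08,.182],[.055,-.08,.182]],[[231.2,132.2],[290.2,120.3]],0),(S,[[.055,.08,.182],[.055,-.08,.182]],[[246.2,208.8],[179.5,182.8]],0)]
for n,s in (('tops',st),('wrist',[(W,cw,uw,1)]),('wristall',[(W,cw,uw,1),(W,b,ub,1)]),('all',st+[(W,cw,uw,1),(W,b,ub,1)])):
    p,rs=fit([.644,-.01,.22],s); print(n,p,np.degrees(p[2])); print(rs.round(1).tolist())
# rail
rw=(W,[[.035,.095,0.005],[-.035,.095,.005],[-.035,-.095,.005],[.035,-.095,.005]],0)
fw=[(W,[[.035,.065,.006],[-.035,.065,.006],[.035,.095,.006],[-.035,.095,.006]],[[161.5,66],[169,26.5],[178,68],[185.5,27.5]],1)]
ft=[(t,[[0,.08,.15],[0,-.08,.15]],[[335,210.3],[394.5,209.3]],0),(S,[[0,.08,.15],[0,-.08,.15]],[[221.5,125.5],[179.5,104]],0),
 (t,[[.035,.095,0.005],[-.035,.095,.005],[-.035,-.095,.005],[.035,-.095,.005]],[[321.5,203],[322.5,226.5],[387,225.5],[385,202]],0)]
bw=[(W,[[0,.08,.15],[0,-.08,.15]],[[140.5,20],[36,25.5]],1)]
for n,s in (('st',ft),('w foot',fw),('w',fw+bw),('all',ft+fw+bw)):
    p,rs=fit([.484,-.282,.04],s); print('rail',n,p,np.degrees(p[2])); print(rs.round(1).tolist())
sw=[(W,[[.035,-.06,.065],[-.035,-.06,.065],[.035,.06,.065],[-.035,.06,.065]],[[444.5,99.5],[454.5,60],[492.5,128.5],[501,94]],1)]
ss=[(t,[[.035,.06,.065],[.035,-.06,.065],[-.035,.06,.065],[-.035,-.06,.065]],[[138,209],[180,215.5],[133.5,233.5],[176.5,239.5]],0),
 (S,[[.035,.06,.065],[.035,-.06,.065]],[[411,261.5],[366,229]],0)]
for n,s in (('st',ss),('w',sw),('all',ss+sw)):
    p,rs=fit([.438,.288,-.13],s); print('stand',n,p,np.degrees(p[2]),T(p,[[0,-.03,.103]])); print(rs.round(1).tolist())
print('probe top',tri([(t,165.3,225.2,0),(S,389.5,216.5,0),(W,476.5,87,1)]),atz(t,165.3,225.2,.103),atz(S,389.5,216.5,.103),atz(W,476.5,87,.103,1))
E
```

```text
tops [ 0.6436 -0.0102  0.2283] 13.082987843163394
[[0.4, -0.0], [0.3, -0.0], [0.1, 0.2], [0.3, 0.4]]
wrist [ 0.6431 -0.0119  0.2505] 14.3541992538528
[[-0.3, 1.0], [-0.1, 0.3], [-0.6, -0.4], [-0.2, -0.7], [-0.8, 0.7], [-0.6, 0.2], [-0.8, -0.0], [-0.1, -0.4], [1.4, -0.7], [1.4, -1.1], [0.7, 1.0], [0.8, 0.6]]
wristall [ 0.6434 -0.013   0.2317] 13.273142402905533
[[-0.1, 0.7], [0.2, 0.6], [-1.0, -0.6], [-0.6, -0.4], [-1.3, 0.5], [-1.2, 0.4], [-0.4, -0.1], [0.3, -0.3], [1.4, -0.8], [1.5, -1.0], [0.5, 1.0], [0.5, 0.7], [-3.4, 0.3], [2.1, -1.1]]
all [ 0.6433 -0.0125  0.2383] 13.654604733688542
[[1.1, 0.4], [0.8, -0.1], [-0.2, -0.6], [-0.3, 0.1], [-0.0, 0.8], [0.3, 0.5], [-0.7, -0.5], [-0.3, -0.4], [-1.0, 0.5], [-0.9, 0.4], [-0.4, -0.1], [0.3, -0.3], [1.5, -0.7], [1.6, -1.0], [0.7, 1.0], [0.7, 0.7], [-3.4, 0.8], [2.1, -1.5]]
rail st [ 0.4836 -0.2816  0.0396] 2.2664787408468436
[[0.4, -0.1], [0.6, -0.1], [1.7, 0.4], [0.7, 0.7], [0.3, -0.2], [0.1, -0.1], [-0.3, -0.2], [0.6, -0.2]]
rail w foot [ 0.4823 -0.2849  0.0434] 2.486047981246409
[[-0.8, 0.8], [-0.4, -0.6], [0.4, 0.3], [0.7, -0.6]]
rail
[... 379 characters left out ...]
881 -0.1274] -7.2971288003642325 [[0.4338 0.2584 0.103 ]]
[[0.6, -0.4], [0.3, -0.6], [0.7, -0.5], [-0.3, -0.1], [0.9, -0.5], [0.7, -0.3]]
stand w [ 0.4374  0.2878 -0.109 ] -6.246613275545559 [[0.4341 0.258  0.103 ]]
[[-0.0, -0.3], [-0.1, 0.3], [-0.1, 0.7], [0.4, -0.7]]
stand all [ 0.4375  0.2879 -0.1164] -6.669387347874252 [[0.434  0.2581 0.103 ]]
[[0.5, -0.2], [0.3, -0.8], [0.8, -0.2], [-0.1, -0.3], [1.2, -0.6], [0.6, -0.1], [-0.1, -0.6], [0.1, 0.3], [-0.3, 1.0], [0.4, -0.4]]
probe top (array([0.4342, 0.2578, 0.1006]), [np.float64(0.0021268902511995696), np.float64(0.0017584568324503437), np.float64(0.000843611306257642)]) [0.4325 0.2588 0.103 ] [0.4372 0.2573 0.103 ] [0.4359 0.2558 0.103 ]
```

Run:
```python
from go import *
go([.5777,-.0272,.22],yaw=103.4)
```

```text
tcp [ 0.6368 -0.0338  0.3058] yaw of tool y 101.86 F [-0.8 -0.1 -0.7] w 0.997 t 2.95
tool delta mm [55.2 17.4 86.9] units [2.207 0.695 3.475] zaxis [-0.017  0.011 -1.   ]
spin units -0.19251986540065857
```

Request:
servo_tool(deltas=[{"slide": [0.6, 0.17, 0.6], "spin": -0.1}, {"slide": [0.6, 0.17, 0.6], "spin": -0.1}, {"slide": [0.6, 0.17, 0.6], "spin": 0}, {"slide": [0.4, 0.17, 0.6], "spin": 0}, {"slide": [0, 0, 0.6], "spin": 0}, {"slide": [0, 0, 0], "spin": 0}], gripper=110)

```text
time_s: 3.55
tcp_pos: [0.5709, -0.0354, 0.23]
ee_rot: [[-0.974, -0.226, -0.018], [-0.226, 0.974, 0.01], [0.015, 0.014, -1.0]]
wrist_force: [-0.1, -0.1, 0.1]
gripper_width: 0.596
```

Run:
```python
from go import *
go([.5777,-.0272,.1475],yaw=103.4)
```

```text
tcp [ 0.5709 -0.0354  0.23  ] yaw of tool y 103.04 F [-0.1 -0.1  0.1] w 0.596 t 3.55
tool delta mm [-9.7  5.3 82.5] units [-0.388  0.213  3.299] zaxis [-0.018  0.01  -1.   ]
spin units -0.045612431862267044
```

Request:
servo_tool(deltas=[{"slide": [-0.39, 0.2, 0.5], "spin": 0}, {"slide": [0, 0, 0.7], "spin": 0}, {"slide": [0, 0, 0.7], "spin": 0}, {"slide": [0, 0, 0.6], "spin": 0}, {"slide": [0, 0, 0.4], "spin": 0}, {"slide": [0, 0, 0], "spin": 0}])

```text
time_s: 4.15
tcp_pos: [0.5825, -0.0283, 0.1569]
ee_rot: [[-0.975, -0.222, -0.01], [-0.223, 0.975, 0.011], [0.007, 0.013, -1.0]]
wrist_force: [-0.1, -0.3, -0.1]
gripper_width: 0.569
```

Run:
```python
from go import *
from crop import *
go([.5777,-.0272,.1475],yaw=103.4)
snap('wrist','w3');snap('scene','s3'); 
crop('s3',160,100,300,240,'e1',5)
crop('w3',150,100,380,290,'e2',3)
```

```text
tcp [ 0.5825 -0.0283  0.1569] yaw of tool y 102.86 F [-0.1 -0.3 -0.1] w 0.569 t 4.15
tool delta mm [4.3 2.  9.5] units [0.173 0.082 0.38 ] zaxis [-0.01   0.011 -1.   ]
spin units -0.06807871926007181
```

View pics/e1.png

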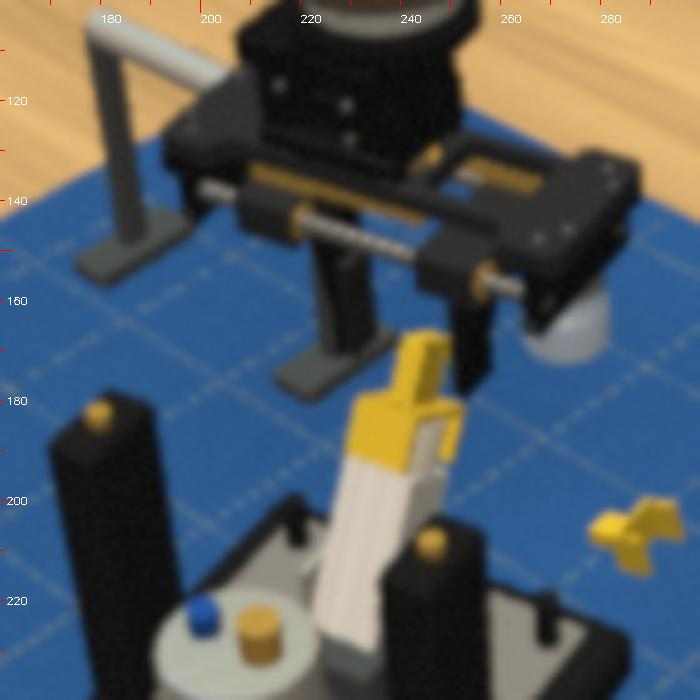

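View pics/e2.png

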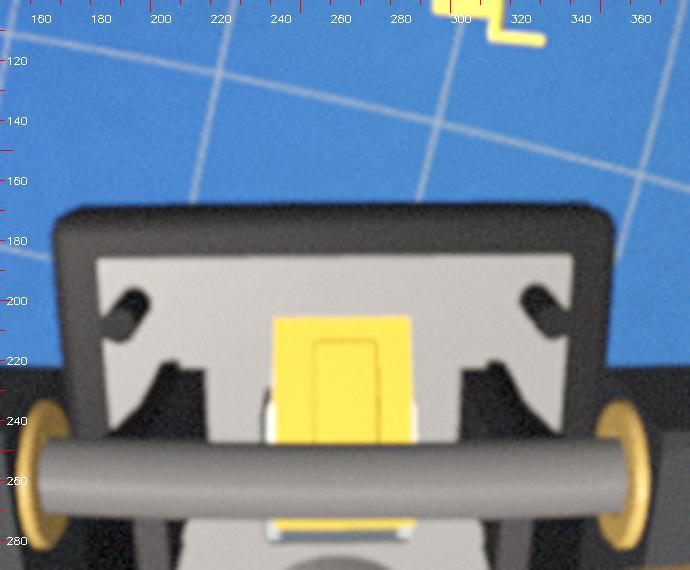

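Request:
servo_tool(deltas=[{"slide": [0.17, 0.07, 0.25], "spin": -0.05}, {"slide": [0, 0, 0.13], "spin": 0}, {"slide": [0, 0, 0], "spin": 0}])

```text
time_s: 4.55
tcp_pos: [0.5798, -0.0272, 0.1505]
ee_rot: [[-0.973, -0.231, -0.002], [-0.231, 0.973, 0.012], [-0.0, 0.012, -1.0]]
wrist_force: [-0.1, -0.2, -0.2]
gripper_width: 0.572
```

Request:
servo_tool(deltas=[{"slide": [0, 0, 0], "spin": 0}, {"slide": [0, 0, 0], "spin": 0}, {"slide": [0, 0, 0], "spin": 0}, {"slide": [0, 0, 0], "spin": 0}], gripper=255)

```text
time_s: 4.95
tcp_pos: [0.5803, -0.0271, 0.1516]
ee_rot: [[-0.973, -0.231, -0.0], [-0.231, 0.973, 0.012], [-0.003, 0.011, -1.0]]
wrist_force: [0.1, -0.8, 0.5]
gripper_width: 0.288
```

Run:
```python
from go import *
go([.5777,-.0272,.1475],yaw=103.4)
```

```text
tcp [ 0.5803 -0.0271  0.1516] yaw of tool y 103.35 F [ 0.1 -0.8  0.5] w 0.288 t 4.95
tool delta mm [2.6 0.4 4.1] units [0.102 0.018 0.164] zaxis [-0.     0.012 -1.   ]
spin units -0.006543147827208884
```

Request:
servo_tool(deltas=[{"slide": [0.1, 0.02, 0.16], "spin": 0}, {"slide": [0, 0, 0], "spin": 0}, {"slide": [0, 0, 0], "spin": 0}, {"slide": [0, 0, 0], "spin": 0}, {"slide": [0, 0, 0], "spin": 0}])

```text
time_s: 5.45
tcp_pos: [0.5773, -0.0272, 0.1472]
ee_rot: [[-0.973, -0.231, -0.001], [-0.231, 0.973, 0.012], [-0.002, 0.011, -1.0]]
wrist_force: [0.1, -0.7, 0.3]
gripper_width: 0.136
```

Request:
servo_tool(deltas=[{"slide": [0.2, 0, -0.35], "spin": 0}, {"slide": [0.3, 0, -0.52], "spin": 0}, {"slide": [0.35, 0, -0.6], "spin": 0}, {"slide": [0.35, 0, -0.6], "spin": 0}, {"slide": [0.35, 0, -0.6], "spin": 0}, {"slide": [0, 0, -0.8], "spin": 0}, {"slide": [0, 0, -0.5], "spin": 0}, {"slide": [0, 0, 0], "spin": 0}])

```text
time_s: 6.25
tcp_pos: [0.5344, -0.0391, 0.2591]
ee_rot: [[-0.973, -0.231, 0.006], [-0.231, 0.973, 0.012], [-0.009, 0.011, -1.0]]
wrist_force: [0.1, -0.4, -0.3]
gripper_width: 0.134
```

Run:
```python
from go import *
from crop import *
go([.483,-.2835,.24],yaw=92.4)
snap('wrist','w4');snap('scene','s4'); 
crop('s4',160,60,330,240,'e1',4)
```

```text
tcp [ 0.5344 -0.0391  0.2591] yaw of tool y 103.33 F [ 0.1 -0.4 -0.3] w 0.134 t 6.25
tool delta mm [ 106.5 -226.2   15.7] units [ 4.259 -9.047  0.629] zaxis [ 0.006  0.012 -1.   ]
spin units 1.3666407774973806
```

View pics/e1.png

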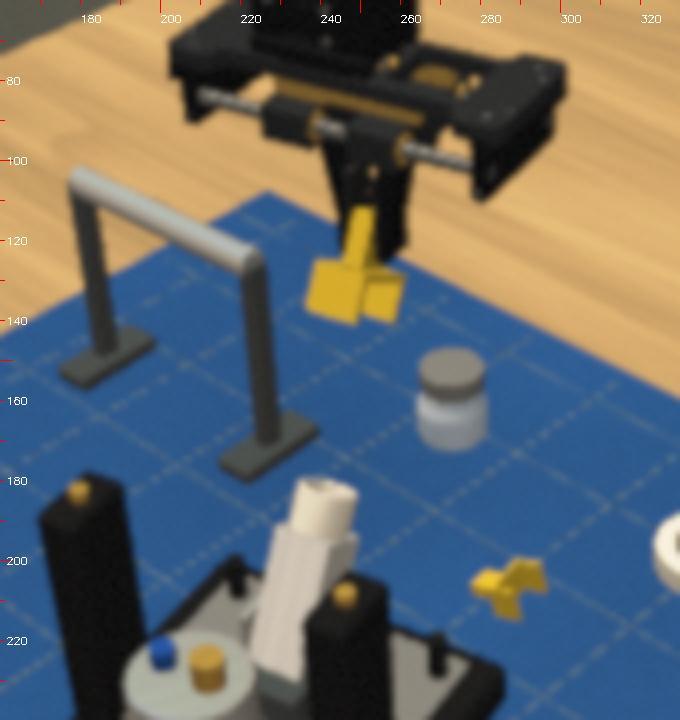

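View pics/w4.png

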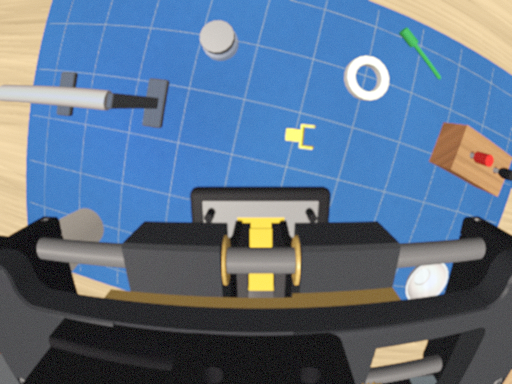

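Run:
```python
from go import *
go([.457,-.2846,.235],yaw=92.4)
# with final-yaw axes
d=np.array([.457,-.2846,.235])-sense()['tcp_pos']
for f in np.linspace(103.3,92.4,4):
    a=np.radians(f-90); print(f, d@[-np.cos(a),-np.sin(a),0]/.025, d@[-np.sin(a),np.cos(a),0]/.025)
```

```text
tcp [ 0.5336 -0.039   0.2568] yaw of tool y 103.32 F [-0.2 -0.5 -1. ] w 0.133 t 6.35
tool delta mm [ 131.2 -221.6   18.5] units [ 5.248 -8.865  0.742] zaxis [ 0.002  0.012 -1.   ]
spin units 1.3646007196215422
103.3 5.24194308583077 -8.85721988575973
99.66666666666667 4.670114837464565 -9.17160502991052
96.03333333333333 4.079513002884695 -9.449120862761854
92.4 3.4725117666337977 -9.688651787032935
```

Request:
servo_tool(deltas=[{"slide": [0.4, -0.7, 0], "spin": 0.46}, {"slide": [0.4, -0.95, 0], "spin": 0.46}, {"slide": [0.36, -0.95, 0], "spin": 0.45}, {"slide": [0.36, -0.95, 0.1], "spin": 0}, {"slide": [0.36, -0.95, 0.1], "spin": 0}, {"slide": [0.36, -0.95, 0.1], "spin": 0}, {"slide": [0.36, -0.95, 0.1], "spin": 0}, {"slide": [0.36, -0.95, 0.1], "spin": 0}, {"slide": [0.36, -0.95, 0.1], "spin": 0}, {"slide": [0.3, -0.6, 0], "spin": 0}])

```text
time_s: 7.35
tcp_pos: [0.4502, -0.272, 0.2287]
ee_rot: [[-0.999, -0.037, -0.017], [-0.037, 0.999, 0.018], [0.016, 0.018, -1.0]]
wrist_force: [-0.1, 0.2, -0.0]
gripper_width: 0.134
```

Run:
```python
from go import *
go([.457,-.2846,.19],yaw=92.4)
```

```text
tcp [ 0.4502 -0.272   0.2287] yaw of tool y 92.11 F [-0.1  0.2 -0. ] w 0.134 t 7.35
tool delta mm [ -7.  -13.5  38.3] units [-0.278 -0.54   1.533] zaxis [-0.017  0.018 -1.   ]
spin units -0.036281483083243415
```

Request:
servo_tool(deltas=[{"slide": [-0.28, -0.4, 0.2], "spin": 0}, {"slide": [0, 0, 0.2], "spin": 0}, {"slide": [0, 0, 0], "spin": 0}])

```text
time_s: 7.65
tcp_pos: [0.4557, -0.2828, 0.215]
ee_rot: [[-0.999, -0.033, -0.022], [-0.033, 0.999, 0.02], [0.021, 0.021, -1.0]]
wrist_force: [-0.7, -0.3, -0.6]
gripper_width: 0.134
```

Run:
```python
from go import *
from crop import *
go([.457,-.2846,.175],yaw=92.4)
snap('scene','s5');snap('top','t5'); 
crop('s5',160,50,280,190,'e1',5)
crop('t5',300,170,430,250,'e2',6)
```

```text
tcp [ 0.4557 -0.2828  0.215 ] yaw of tool y 91.89 F [-0.7 -0.3 -0.6] w 0.134 t 7.65
tool delta mm [-2.1 -2.7 39.9] units [-0.084 -0.108  1.597] zaxis [-0.022  0.02  -1.   ]
spin units -0.06343045422303817
```

View pics/e1.png

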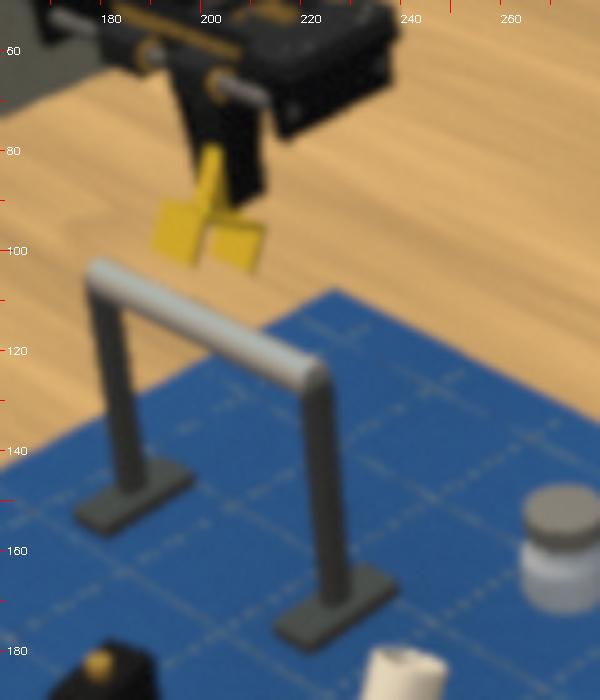

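View pics/e2.png

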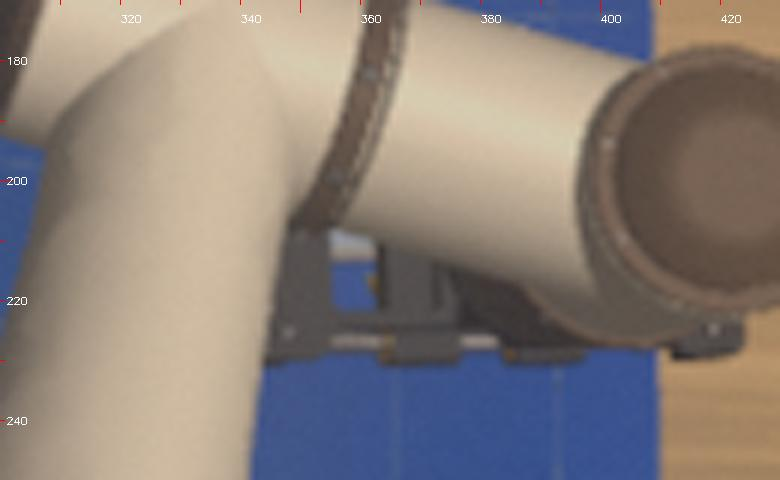

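Request:
servo_tool(deltas=[{"slide": [-0.06, -0.05, 0.5], "spin": -0.05}, {"slide": [0, 0, 0.5], "spin": 0}, {"slide": [0, 0, 0.35], "spin": 0}, {"slide": [0, 0, 0], "spin": 0}])

```text
time_s: 8.15
tcp_pos: [0.4582, -0.2811, 0.1798]
ee_rot: [[-0.999, -0.046, -0.019], [-0.046, 0.999, 0.019], [0.018, 0.02, -1.0]]
wrist_force: [-0.3, -0.6, -0.9]
gripper_width: 0.133
```

Run:
```python
from go import *
from crop import *
go([.457,-.2846,.175],yaw=92.4)
snap('scene','s6')
crop('s6',160,50,260,150,'e1',6)
```

```text
tcp [ 0.4582 -0.2811  0.1798] yaw of tool y 92.62 F [-0.3 -0.6 -0.9] w 0.133 t 8.15
tool delta mm [ 1.3 -3.5  4.8] units [ 0.051 -0.141  0.192] zaxis [-0.019  0.019 -1.   ]
spin units 0.027791611236601454
```

View pics/e1.png

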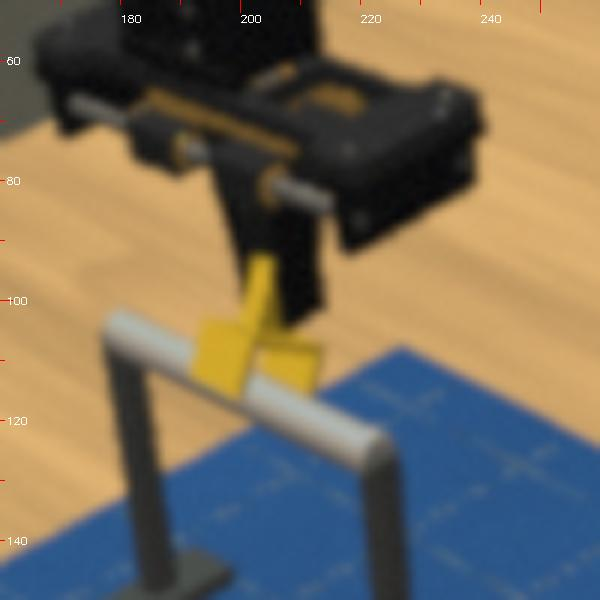

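Request:
servo_tool(deltas=[{"slide": [-0.15, -0.1, 0.12], "spin": 0}, {"slide": [-0.15, 0, 0.05], "spin": 0}, {"slide": [-0.15, 0, 0], "spin": 0}, {"slide": [-0.15, 0, 0], "spin": 0}, {"slide": [-0.15, 0, 0], "spin": 0}])

```text
time_s: 8.7
tcp_pos: [0.4702, -0.2827, 0.1747]
ee_rot: [[-0.998, -0.045, -0.039], [-0.046, 0.999, 0.022], [0.038, 0.023, -0.999]]
wrist_force: [-5.9, -1.0, -0.7]
gripper_width: 0.136
```

Request:
servo_tool(deltas=[{"slide": [-0.2, 0, 0], "spin": 0}, {"slide": [-0.2, 0, 0], "spin": 0}, {"slide": [-0.2, 0, 0], "spin": 0}])

```text
time_s: 9.0
tcp_pos: [0.4727, -0.2818, 0.1715]
ee_rot: [[-0.997, -0.043, -0.072], [-0.045, 0.999, 0.027], [0.071, 0.03, -0.997]]
wrist_force: [-10.1, -1.2, 7.0]
gripper_width: 0.137
```

Run:
```python
from go import *
from crop import *
go([.488,-.2846,.175],yaw=92.4)
snap('scene','s7')
crop('s7',160,50,260,150,'e1',6)
```

```text
tcp [ 0.4727 -0.2818  0.1715] yaw of tool y 92.46 F [-10.1  -1.2   7. ] w 0.137 t 9.0
tool delta mm [-14.9  -3.4  -4.6] units [-0.596 -0.136 -0.186] zaxis [-0.072  0.027 -0.997]
spin units 0.0069843250412233715
```

View pics/e1.png

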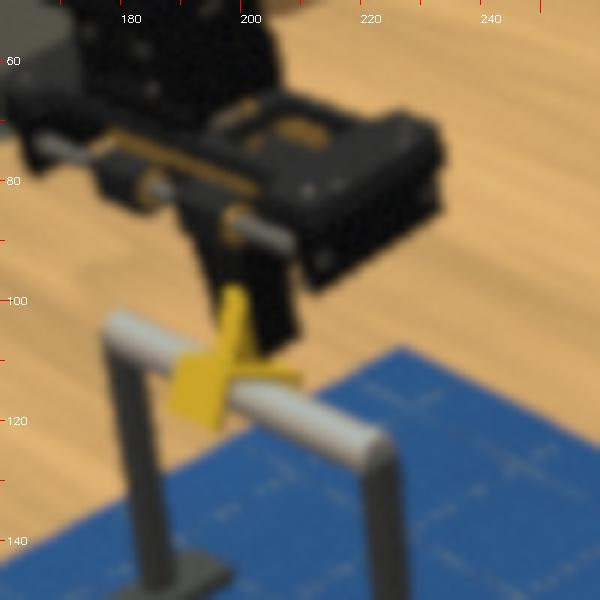

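Request:
servo_tool(deltas=[{"slide": [0, 0, 0], "spin": 0}, {"slide": [0, 0, 0], "spin": 0}, {"slide": [0, 0, 0], "spin": 0}], gripper=214)

```text
time_s: 9.35
tcp_pos: [0.4741, -0.2824, 0.1724]
ee_rot: [[-0.997, -0.043, -0.07], [-0.045, 0.999, 0.026], [0.069, 0.029, -0.997]]
wrist_force: [-0.2, 0.6, 0.2]
gripper_width: 0.16
```

Run:
```python
from go import *
from crop import *
go([.488,-.2846,.175],yaw=92.4)
snap('scene','s8')
crop('s8',160,50,260,150,'e1',6)
snap('wrist','w8')
crop('w8',150,150,380,320,'e2',3)
```

```text
tcp [ 0.4741 -0.2824  0.1724] yaw of tool y 92.46 F [-0.2  0.6  0.2] w 0.16 t 9.35
tool delta mm [-13.6  -2.7  -3.7] units [-0.543 -0.107 -0.146] zaxis [-0.07   0.026 -0.997]
spin units 0.006955489316133878
```

View pics/e1.png

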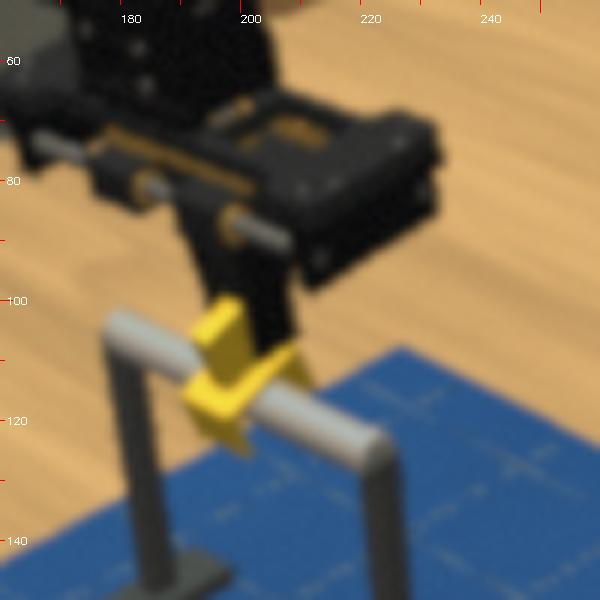

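View pics/e2.png

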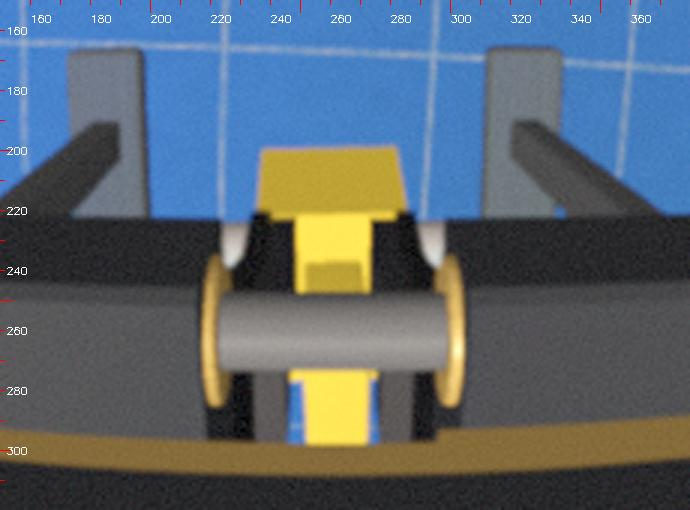

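Request:
servo_tool(deltas=[{"slide": [-0.05, 0, 0.08], "spin": 0}, {"slide": [-0.05, 0, 0.08], "spin": 0}, {"slide": [0, 0, 0.08], "spin": 0}, {"slide": [0, 0, 0], "spin": 0}])

```text
time_s: 9.85
tcp_pos: [0.4771, -0.2819, 0.1659]
ee_rot: [[-0.997, -0.043, -0.069], [-0.045, 0.999, 0.026], [0.067, 0.029, -0.997]]
wrist_force: [0.0, 0.8, 0.3]
gripper_width: 0.165
```

Run:
```python
from go import *
from crop import *
go([.488,-.2846,.165],yaw=92.4)
snap('scene','s9')
crop('s9',160,50,260,150,'e1',6)
```

```text
tcp [ 0.4771 -0.2819  0.1659] yaw of tool y 92.49 F [0.  0.8 0.3] w 0.165 t 9.85
tool delta mm [-10.8  -3.2   0.1] units [-0.432 -0.128  0.003] zaxis [-0.069  0.026 -0.997]
spin units 0.01115059545674768
```

View pics/e1.png

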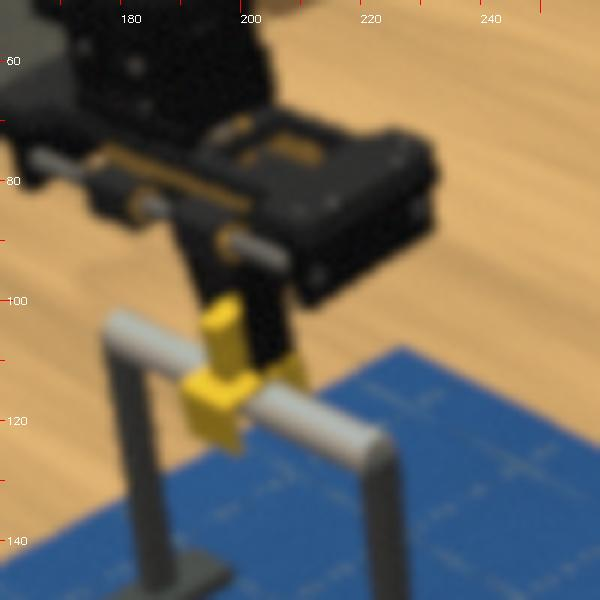

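Request:
servo_tool(deltas=[{"slide": [0, 0, 0.06], "spin": 0}, {"slide": [0, 0, 0], "spin": 0}])

```text
time_s: 10.1
tcp_pos: [0.4773, -0.2821, 0.1652]
ee_rot: [[-0.997, -0.044, -0.068], [-0.046, 0.999, 0.025], [0.067, 0.028, -0.997]]
wrist_force: [0.1, 0.9, 0.0]
gripper_width: 0.165
```

Run:
```python
from go import *
from crop import *
go([.488,-.2846,.165],yaw=92.4)
snap('scene','s10')
crop('s10',160,50,260,150,'e1',6)
snap('wrist','w10')
crop('w10',150,150,380,320,'e2',3)
```

```text
tcp [ 0.4773 -0.2821  0.1652] yaw of tool y 92.51 F [0.1 0.9 0. ] w 0.165 t 10.1
tool delta mm [-10.6  -3.   -0.6] units [-0.424 -0.119 -0.025] zaxis [-0.068  0.025 -0.997]
spin units 0.01381979755607432
```

View pics/e1.png

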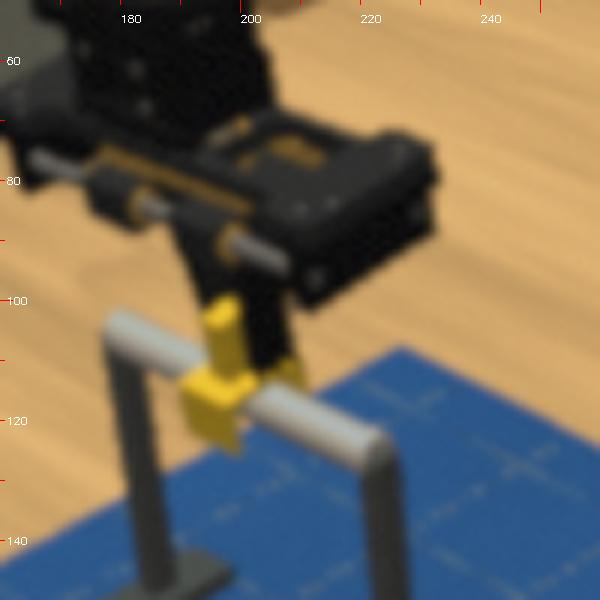

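View pics/e2.png

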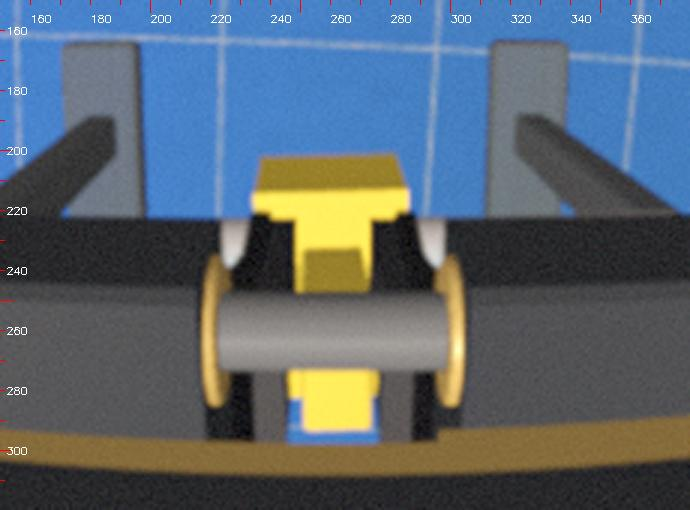

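```bash
cat > cf.py <<'E'
from fit import *
from scipy.optimize import minimize
def boxes():
    L=[]
    for lo,hi in (((-23,-15,0),(23,15,4)),((-23,-15,-22),(-19,15,0)),((19,-15,-22),(23,15,0)),((-12,-6,4),(12,6,34))):
        L.append(np.array([[x,y,z] for x in (lo[0],hi[0]) for y in (lo[1],hi[1]) for z in (lo[2],hi[2])])/1000)
    return L
def coverfit(fn,x0,rail=(.483,-.2835,np.radians(2.4)),K=4,o=None,fish=False,box=None):
    # params X(mm fwd of bar), y along, Z above bar axis, tilt deg (positive = leaning to -x)
    c=load(fn); im=cv2.imread(f'pics/{fn}.png'); u0,v0,u1,v1=box or (160,50,260,150)
    sub=cv2.resize(im[v0:v1,u0:u1],None,fx=K,fy=K,interpolation=cv2.INTER_CUBIC)
    hsv=cv2.cvtColor(sub,cv2.COLOR_BGR2HSV).astype(int)
    yel=((hsv[...,0]>18)&(hsv[...,0]<34)&(hsv[...,1]>150)&(hsv[...,2]>90)).astype(np.uint8)
    dark=(hsv[...,2]<80)|((hsv[...,1]<70))   # gripper or bar
    B=boxes()
    def hulls(p):
        t=np.radians(p[3]); X=np.array([np.cos(t),0,np.sin(t)]);Z=np.array([-np.sin(t),0,np.cos(t)]);Y=np.array([0,1,0])
        out=[]
        for b in B:
            P=np.array([p[0],p[1],150+p[2]])/1000+b[:,:1]*X+b[:,1:2]*Y+b[:,2:]*Z
            uv=(proj(c,T(rail,P),fish)-[u0,v0]+.5)*K-.5
            out.append(cv2.convexHull((uv*16).round().astype(np.int32)))
        return out
    def mask(p):
        m=np.zeros(yel.shape,np.uint8)
        for h in hulls(p): cv2.fillConvexPoly(m,h,1,shift=4)
        return m
    def cost(p):
        m=mask(p); return ((yel==1)&(m==0)).sum()+((m==1)&(yel==0)&~dark).sum()+0.05*((m==1)&(yel==0)&dark).sum()
    best=None
    for th in x0[3]:
        s=minimize(cost,[*x0[:3],th],method='Nelder-Mead',options=dict(initial_simplex=np.array([[*x0[:3],th]]+[[x0[0]+5*(i==0),x0[1]+6*(i==1),x0[2]+5*(i==2),th+8*(i==3)] for i in range(4)]),maxiter=300))
        print(th,s.x.round(1),s.fun,yel.sum())
        if best is None or s.fun<best.fun: best=s
    if o:
        for h in hulls(best.x): cv2.polylines(sub,[(h/16).astype(np.int32)],True,(255,0,255),1)
        cv2.imwrite(f'pics/{o}.png',sub)
    return best.x
E
python3 - <<'E'
from cf import *
print(coverfit('s10',[0,0,10,[-20,-10,0,10]],o='f1',K=6))
E
```

```text
-20 [  2.8  -1.8   9.1 -15.6] 2184.6 8032
-10 [ 1.7 -0.2  9.6 -2.8] 2041.3 8032
0 [ 1.9 -0.   9.2 -2.5] 2031.3 8032
10 [ 3.4  1.9 11.  -1.6] 2049.75 8032
[ 1.93494889 -0.00934473  9.19693632 -2.47605392]
```

View pics/f1.png

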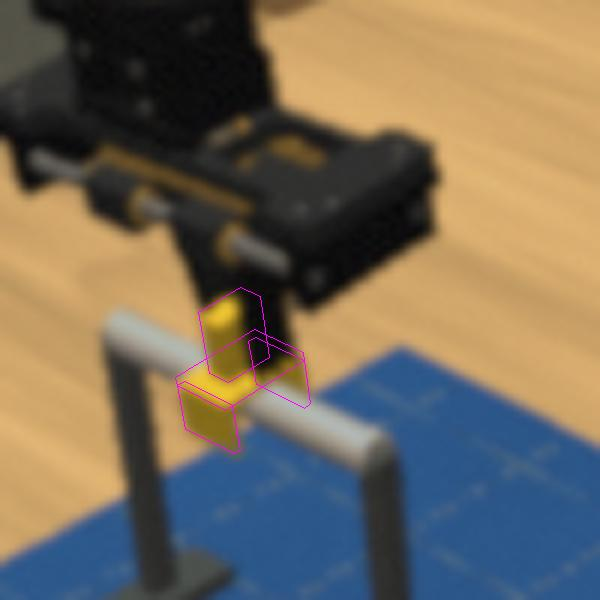

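Request:
servo_tool(deltas=[{"slide": [0, 0, 0], "spin": 0}, {"slide": [0, 0, 0], "spin": 0}, {"slide": [0, 0, -0.06], "spin": 0}, {"slide": [0.08, 0, 0], "spin": 0}, {"slide": [0, 0, 0], "spin": 0}], gripper=255)

```text
time_s: 10.7
tcp_pos: [0.4748, -0.282, 0.1659]
ee_rot: [[-0.997, -0.043, -0.069], [-0.045, 0.999, 0.026], [0.068, 0.029, -0.997]]
wrist_force: [0.4, 0.0, -0.3]
gripper_width: 0.138
```

Run:
```python
from go import *
from cf import *
go([.4753,-.2846,.165],yaw=92.4)
snap('scene','s11')
print(coverfit('s11',[0,0,10,[-10,0]],o='f1',K=6,box=(185,90,225,135)))
```

```text
tcp [ 0.4748 -0.282   0.1659] yaw of tool y 92.47 F [ 0.4  0.  -0.3] w 0.138 t 10.7
tool delta mm [-0.4 -2.7  0.8] units [-0.018 -0.107  0.031] zaxis [-0.069  0.026 -0.997]
spin units 0.009231909193424315
-10 [-0.7 -0.4 10.6 -1.4] 1527.35 7723
0 [ 0.1  0.5 11.2 -0.9] 1536.55 7723
[-0.72840903 -0.38173276 10.57613112 -1.41400343]
```

View pics/f1.png

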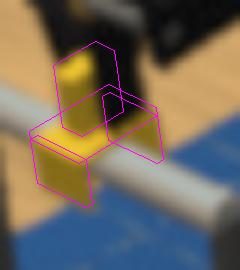

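Request:
servo_tool(deltas=[{"slide": [0, 0, 0.04], "spin": 0}, {"slide": [0, 0, 0], "spin": 0}])

```text
time_s: 10.95
tcp_pos: [0.475, -0.2821, 0.1654]
ee_rot: [[-0.997, -0.044, -0.068], [-0.045, 0.999, 0.025], [0.067, 0.028, -0.997]]
wrist_force: [-0.1, -0.2, -0.1]
gripper_width: 0.136
```

Request:
servo_tool(deltas=[{"slide": [0, 0, 0], "spin": 0}, {"slide": [0, 0, 0], "spin": 0}, {"slide": [0, 0, 0], "spin": 0}], gripper=212)

```text
time_s: 11.25
tcp_pos: [0.4751, -0.282, 0.1653]
ee_rot: [[-0.997, -0.044, -0.068], [-0.045, 0.999, 0.025], [0.067, 0.028, -0.997]]
wrist_force: [-0.0, 0.4, 0.1]
gripper_width: 0.165
```

Run:
```python
from go import *
from cf import *
go([.4753,-.2846,.165],yaw=92.4)
snap('scene','s12')
print(coverfit('s12',[0,0,10,[-10,0]],o='f1',K=6,box=(185,90,225,135)))
```

```text
tcp [ 0.4751 -0.282   0.1653] yaw of tool y 92.5 F [-0.   0.4  0.1] w 0.165 t 11.25
tool delta mm [-0.1 -2.6  0.2] units [-0.003 -0.105  0.008] zaxis [-0.068  0.025 -0.997]
spin units 0.012054496360608624
-10 [-0.6 -0.2  9.5 -0.7] 1444.7 7844
0 [ 0.5  0.8 10.6 -0.2] 1458.6 7844
[-0.59073801 -0.18841595  9.54926087 -0.71994061]
```

View pics/f1.png

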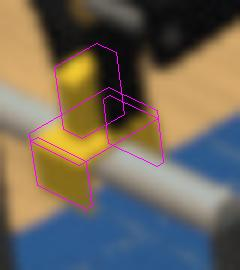

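Request:
servo_tool(deltas=[{"slide": [0, 0, -0.2], "spin": 0}, {"slide": [0, 0, -0.2], "spin": 0}, {"slide": [0, 0, 0], "spin": 0}, {"slide": [0, 0, 0], "spin": 0}], gripper=205)

```text
time_s: 11.7
tcp_pos: [0.4761, -0.2824, 0.1763]
ee_rot: [[-0.997, -0.043, -0.067], [-0.045, 0.999, 0.025], [0.066, 0.028, -0.997]]
wrist_force: [-0.6, -0.4, -0.7]
gripper_width: 0.194
```

Run:
```python
from go import *
from cf import *
go([.4753,-.2846,.165],yaw=92.4)
snap('scene','s13')
print(coverfit('s13',[0,0,10,[-10,0,10]],o='f1',K=6,box=(185,90,225,135)))
```

```text
tcp [ 0.4761 -0.2824  0.1763] yaw of tool y 92.49 F [-0.6 -0.4 -0.7] w 0.194 t 11.7
tool delta mm [ 0.1 -2.4 11.2] units [ 0.004 -0.098  0.45 ] zaxis [-0.067  0.025 -0.997]
spin units 0.011653358649724055
-10 [-1.  -1.   8.9 -0.1] 1345.6 8795
0 [ 0.3  0.7 10.2 -1.2] 1349.7 8795
10 [ 1.3  1.9 11.1 -1. ] 1361.7 8795
[-0.98938855 -1.01111956  8.87229259 -0.13473972]
```

View pics/f1.png

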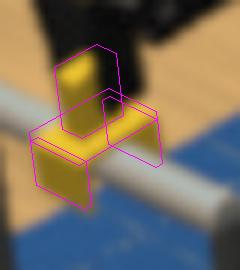

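Request:
servo_tool(deltas=[{"slide": [0, 0, -0.3], "spin": 0}, {"slide": [0, 0, -0.5], "spin": 0}, {"slide": [0, 0, -0.8], "spin": 0}, {"slide": [0, 0, -1], "spin": 0}, {"slide": [0, 0, 0], "spin": 0}], gripper=150)

```text
time_s: 12.25
tcp_pos: [0.4808, -0.2847, 0.2463]
ee_rot: [[-0.997, -0.044, -0.067], [-0.046, 0.999, 0.024], [0.066, 0.027, -0.997]]
wrist_force: [-0.5, -0.3, 0.1]
gripper_width: 0.409
```

Run:
```python
from go import *
from cf import *
go([.434,.258,.24],yaw=103.4)
snap('scene','s14')
print(coverfit('s14',[0,0,10,[-10,0,10]],o='f1',K=6,box=(185,90,225,135)))
```

```text
tcp [ 0.4808 -0.2847  0.2463] yaw of tool y 92.51 F [-0.5 -0.3  0.1] w 0.409 t 12.25
tool delta mm [ 21.6 543.8  22.4] units [ 0.863 21.753  0.895] zaxis [-0.067  0.024 -0.997]
spin units -1.3607196946146445
-10 [ 0.5  1.4  9.2 -3.6] 1299.0 9952
0 [ 1.2  1.9  9.7 -4.2] 1305.65 9952
10 [ 2.6  4.1 11.1 -4.4] 1351.65 9952
[ 0.49367403  1.44876497  9.16551611 -3.56686611]
```

View pics/f1.png

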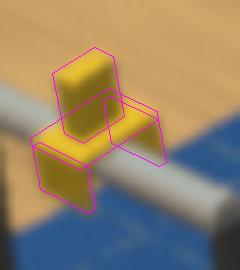

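Request:
servo_tool(deltas=[{"slide": [0, 0.8, 0], "spin": -0.5}, {"slide": [0, 1, 0], "spin": -0.5}, {"slide": [0, 1, 0], "spin": -0.4}, {"slide": [-0.1, 1, 0], "spin": 0}, {"slide": [-0.1, 1, 0], "spin": 0}, {"slide": [-0.1, 1, 0], "spin": 0}, {"slide": [-0.1, 1, 0], "spin": 0}, {"slide": [-0.1, 1, 0], "spin": 0}, {"slide": [-0.1, 1, 0], "spin": 0}, {"slide": [-0.1, 1, 0], "spin": 0}])

```text
time_s: 13.3
tcp_pos: [0.4408, -0.0335, 0.249]
ee_rot: [[-0.968, -0.236, -0.081], [-0.239, 0.971, 0.029], [0.071, 0.048, -0.996]]
wrist_force: [0.7, -0.2, -0.2]
gripper_width: 0.413
```

Run:
```python
from go import *
go([.434,.258,.2],yaw=103.4)
```

```text
tcp [ 0.4408 -0.0335  0.249 ] yaw of tool y 103.68 F [ 0.7 -0.2 -0.2] w 0.413 t 13.3
tool delta mm [-66.6 282.2  57.9] units [-2.666 11.287  2.315] zaxis [-0.081  0.029 -0.996]
spin units 0.0347614113607051
```

Request:
servo_tool(deltas=[{"slide": [-0.22, 1, 0.15], "spin": 0}, {"slide": [-0.22, 1, 0.15], "spin": 0}, {"slide": [-0.22, 1, 0.15], "spin": 0}, {"slide": [-0.22, 1, 0.15], "spin": 0}, {"slide": [-0.22, 1, 0.15], "spin": 0}, {"slide": [-0.22, 1, 0.15], "spin": 0}, {"slide": [-0.22, 1, 0.15], "spin": 0}, {"slide": [-0.22, 1, 0.15], "spin": 0}, {"slide": [-0.22, 1, 0.15], "spin": 0}, {"slide": [-0.2, 0.8, 0.1], "spin": 0}])

```text
time_s: 14.3
tcp_pos: [0.4262, 0.2277, 0.2165]
ee_rot: [[-0.968, -0.236, -0.089], [-0.239, 0.971, 0.027], [0.08, 0.047, -0.996]]
wrist_force: [-0.1, -1.4, -0.2]
gripper_width: 0.412
```

Request:
servo_tool(deltas=[{"slide": [0, 0, 0], "spin": 0}])

```text
time_s: 14.4
tcp_pos: [0.4257, 0.2293, 0.2156]
ee_rot: [[-0.967, -0.238, -0.09], [-0.241, 0.97, 0.026], [0.081, 0.047, -0.996]]
wrist_force: [-0.4, -0.9, 0.0]
gripper_width: 0.414
```

Run:
```python
from go import *
go([.434,.258,.15],yaw=103.4)
snap('wrist','w15')
from crop import *
crop('w15',150,100,380,290,'e2',3)
```

```text
tcp [0.4257 0.2293 0.2156] yaw of tool y 103.8 F [-0.4 -0.9  0. ] w 0.414 t 14.4
tool delta mm [-20.3  22.8  65.3] units [-0.81   0.912  2.612] zaxis [-0.09   0.026 -0.996]
spin units 0.049804588572882835
```

View pics/e2.png

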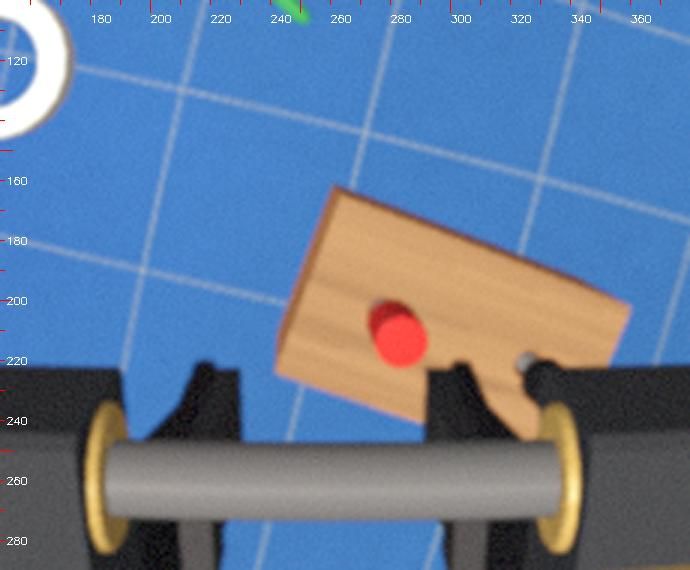

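Run:
```python
from go import *
c=load('w15'); print(atz(c,283.3,213.7,.103,1), c['eye'])
```

```text
[0.43392573 0.2585732  0.103     ] [0.37266164 0.20701041 0.38370059]
```

Request:
servo_tool(deltas=[{"slide": [-0.45, 0.5, 0.6], "spin": 0}, {"slide": [-0.35, 0.45, 0.7], "spin": 0.05}, {"slide": [0, 0, 0.7], "spin": 0}, {"slide": [0, 0, 0.4], "spin": 0}, {"slide": [0, 0, 0], "spin": 0}])

```text
time_s: 14.95
tcp_pos: [0.4337, 0.2545, 0.1539]
ee_rot: [[-0.969, -0.228, -0.091], [-0.231, 0.973, 0.025], [0.083, 0.045, -0.996]]
wrist_force: [0.1, -0.6, 0.3]
gripper_width: 0.412
```

Run:
```python
from go import *
go([.4335,.2583,.091],yaw=103.4)
```

```text
tcp [0.4337 0.2545 0.1539] yaw of tool y 103.17 F [ 0.1 -0.6  0.3] w 0.412 t 14.95
tool delta mm [-5.9  0.9 62.8] units [-0.235  0.036  2.511] zaxis [-0.091  0.025 -0.996]
spin units -0.02825885965512498
```

Request:
servo_tool(deltas=[{"slide": [-0.23, 0.03, 0.5], "spin": 0}, {"slide": [0, 0, 0.6], "spin": 0}, {"slide": [0, 0, 0.6], "spin": 0}, {"slide": [0, 0, 0.5], "spin": 0}, {"slide": [0, 0, 0.15], "spin": 0}, {"slide": [0, 0, 0], "spin": 0}])

```text
time_s: 15.55
tcp_pos: [0.4373, 0.2577, 0.0945]
ee_rot: [[-0.97, -0.226, -0.085], [-0.229, 0.973, 0.029], [0.076, 0.048, -0.996]]
wrist_force: [0.8, 0.9, -0.5]
gripper_width: 0.408
```

Run:
```python
from go import *
go([.4335,.2583,.091],yaw=103.4)
snap('scene','s16')
from crop import *
crop('s16',340,150,450,280,'e2',5)
```

```text
tcp [0.4373 0.2577 0.0945] yaw of tool y 103.06 F [ 0.8  0.9 -0.5] w 0.408 t 15.55
tool delta mm [3.3 1.3 3.8] units [0.131 0.051 0.153] zaxis [-0.085  0.029 -0.996]
spin units -0.0420361247479093
```

View pics/e2.png

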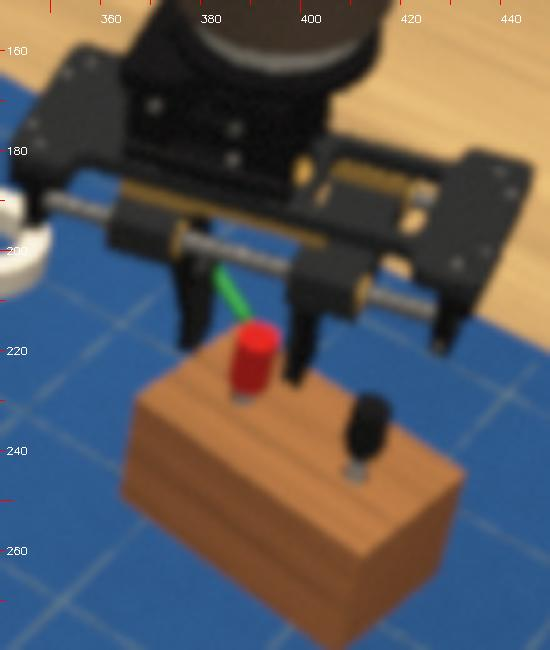

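Request:
servo_tool(deltas=[{"slide": [0.14, 0.05, 0.15], "spin": -0.04}, {"slide": [0, 0, 0], "spin": 0}])

```text
time_s: 15.8
tcp_pos: [0.4339, 0.2588, 0.0923]
ee_rot: [[-0.969, -0.232, -0.083], [-0.235, 0.972, 0.031], [0.073, 0.05, -0.996]]
wrist_force: [0.4, -0.2, -0.8]
gripper_width: 0.412
```

Request:
servo_tool(deltas=[{"slide": [0, 0, 0], "spin": 0}, {"slide": [0, 0, 0], "spin": 0}, {"slide": [0, 0, 0], "spin": 0}, {"slide": [0, 0, 0], "spin": 0}, {"slide": [0, 0, 0], "spin": 0}], gripper=255)

```text
time_s: 16.3
tcp_pos: [0.4344, 0.2594, 0.0935]
ee_rot: [[-0.969, -0.232, -0.081], [-0.235, 0.971, 0.033], [0.071, 0.051, -0.996]]
wrist_force: [1.0, 0.4, -1.0]
gripper_width: 0.19
```

Request:
servo_tool(deltas=[{"slide": [0.02, 0.02, -0.3], "spin": 0}, {"slide": [0.04, 0.03, -0.5], "spin": 0}, {"slide": [0.04, 0.03, -0.5], "spin": 0}, {"slide": [0.04, 0.03, -0.5], "spin": 0}, {"slide": [0.01, 0.01, -0.1], "spin": 0}, {"slide": [0, 0, 0], "spin": 0}])

```text
time_s: 16.9
tcp_pos: [0.4338, 0.2597, 0.1443]
ee_rot: [[-0.969, -0.232, -0.081], [-0.235, 0.971, 0.033], [0.071, 0.051, -0.996]]
wrist_force: [-0.9, 0.5, -1.1]
gripper_width: 0.186
```

Run:
```python
from go import *
go([.434,.258,.144],yaw=103.4)
snap('scene','s17')
from crop import *
crop('s17',340,150,450,280,'e2',5)
```

```text
tcp [0.4338 0.2597 0.1443] yaw of tool y 103.43 F [-0.9  0.5 -1.1] w 0.186 t 16.9
tool delta mm [ 0.2 -1.7  0.2] units [ 0.007 -0.067  0.008] zaxis [-0.081  0.033 -0.996]
spin units 0.003782315188338714
```

View pics/e2.png

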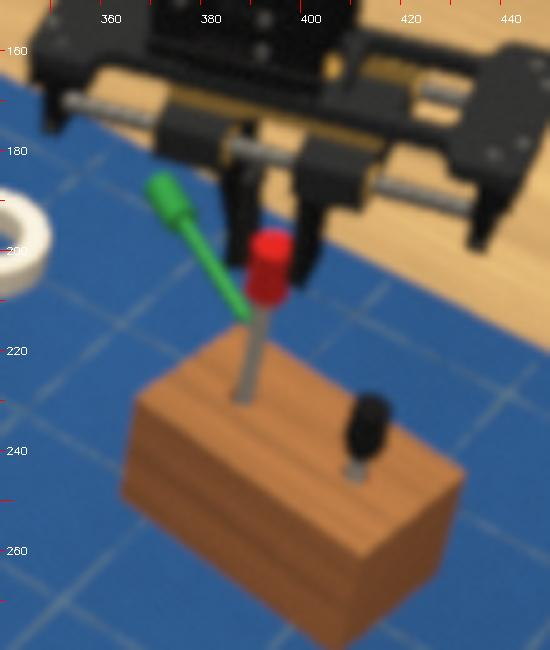

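Run:
```python
from go import *
np.set_printoptions(precision=4,suppress=True)
t=load('top0');S=load('scene0')
print(tri([(t,200.8,255.3,0),(S,377.5,185,0)]), tri([(t,189,252,0),(S,380.5,219,0)]))
for f in ['s3','s4','s5','s7','s14']:
    pass
from crop import *
import cv2,numpy as np
ims=[cv2.imread(f'pics/{f}.png')[150:240,340:410] for f in ['scene0','s4','s7','s10','s14','s16','s17']]
cv2.imwrite('pics/g.png',cv2.resize(np.hstack(ims),None,fx=1.6,fy=1.6,interpolation=cv2.INTER_CUBIC))
```

```text
(array([0.3494, 0.1653, 0.0827]), [np.float64(0.005776542951475871), np.float64(0.00577654295147574)]) (array([0.3617, 0.2018, 0.0052]), [np.float64(0.001296513400253725), np.float64(0.0012965134002535844)])
```

View pics/g.png

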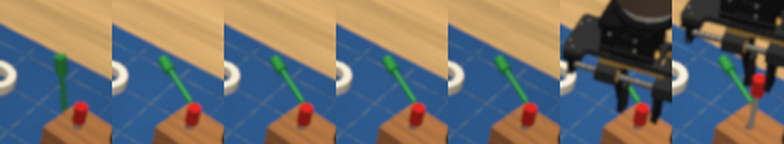

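Request:
servo_tool(deltas=[{"slide": [0.2, 0, 0], "spin": 0}, {"slide": [0.2, 0, 0], "spin": 0}, {"slide": [0.2, 0, 0], "spin": 0}, {"slide": [0.2, 0, 0], "spin": 0}, {"slide": [0, 0, 0], "spin": 0}])

```text
time_s: 17.45
tcp_pos: [0.4135, 0.2543, 0.1442]
ee_rot: [[-0.969, -0.232, -0.08], [-0.235, 0.971, 0.032], [0.07, 0.05, -0.996]]
wrist_force: [2.4, -0.0, -0.7]
gripper_width: 0.189
```

Run:
```python
from go import *
go([.434,.258,.144],yaw=103.4)
snap('scene','s18')
from crop import *
crop('s18',340,150,450,280,'e2',5)
```

```text
tcp [0.4135 0.2543 0.1442] yaw of tool y 103.44 F [ 2.4 -0.  -0.7] w 0.189 t 17.45
tool delta mm [-20.7  -1.2  -1.3] units [-0.829 -0.047 -0.052] zaxis [-0.08   0.032 -0.996]
spin units 0.005255383242907641
```

View pics/e2.png

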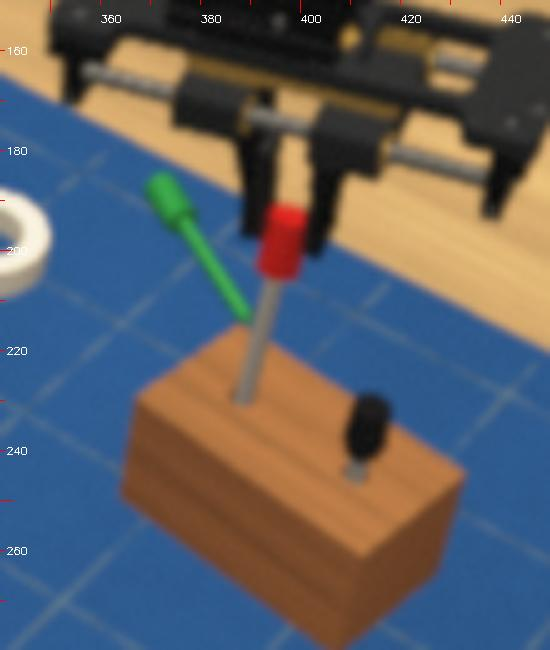

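Pivoting as planned with only 2.4 N. Continue to about 30°.

Request:
servo_tool(deltas=[{"slide": [0.2, 0, 0], "spin": 0}, {"slide": [0.2, 0, 0], "spin": 0}, {"slide": [0.2, 0, 0.04], "spin": 0}, {"slide": [0.2, 0, 0.06], "spin": 0}, {"slide": [0.2, 0, 0.06], "spin": 0}, {"slide": [0.16, 0, 0.06], "spin": 0}, {"slide": [0, 0, 0], "spin": 0}])

```text
time_s: 18.2
tcp_pos: [0.3832, 0.2474, 0.1411]
ee_rot: [[-0.969, -0.232, -0.078], [-0.236, 0.971, 0.033], [0.068, 0.05, -0.996]]
wrist_force: [0.1, -0.5, 0.2]
gripper_width: 0.193
```

Run:
```python
from go import *
go([.434,.258,.144],yaw=103.4)
snap('scene','s19')
from crop import *
crop('s19',340,150,450,280,'e2',5)
```

```text
tcp [0.3832 0.2474 0.1411] yaw of tool y 103.46 F [ 0.1 -0.5  0.2] w 0.193 t 18.2
tool delta mm [-51.5  -1.4  -6.5] units [-2.061 -0.056 -0.26 ] zaxis [-0.078  0.033 -0.996]
spin units 0.0075616584114257535
```

View pics/e2.png

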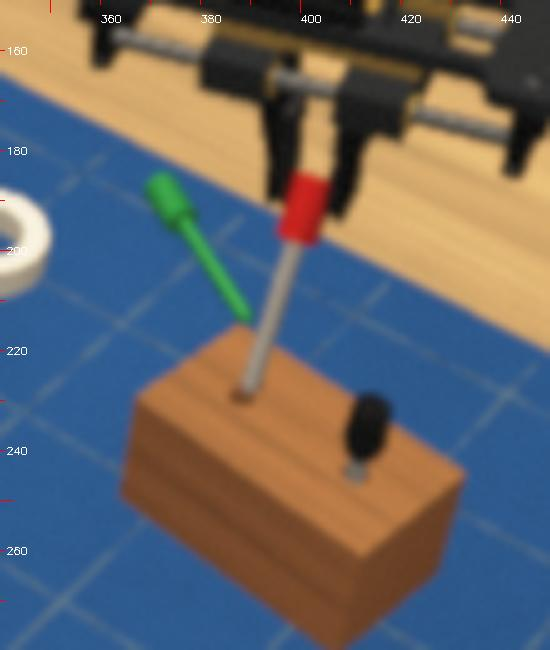

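```bash
cat > pf.py <<'E'
from fit import *
def pfit(fn,tip,top,tcp,R,fish=False):
    c=load(fn); yv=R[:,1]
    fwd=np.cross(yv,[0,0,1.]); fwd/=np.linalg.norm(fwd)  # horizontal, perpendicular to jaw
    if fwd@[1,0,0]<0: fwd=-fwd
    up=np.cross(fwd,yv); up=up if up[2]>0 else -up
    def f(p):
        top_=tcp+p[0]*fwd+p[1]*up; ax=-np.sin(p[2])*fwd+np.cos(p[2])*up
        return (proj(c,np.array([top_,top_-.098*ax]),fish)-np.array([top,tip])).ravel()
    s=least_squares(f,[0,.01,.5]); return s.x[:2]*1000,np.degrees(s.x[2]),f(s.x)
E
python3 - <<'E'
from pf import *
from go import *
s=sense()
print(pfit('s19',(389,228),(400.5,186.5),s['tcp_pos'],s['ee_rot']))
E
```

```text
(array([22.2079309, 22.711094 ]), np.float64(21.412160560733838), array([-0.64407787, -0.6799272 ,  0.89275059,  0.7743761 ]))
```

Request:
servo_tool(deltas=[{"slide": [0, 0, -0.7], "spin": 0}, {"slide": [0, 0, -1], "spin": 0}, {"slide": [0, 0, -1], "spin": 0}, {"slide": [0, 0, -1], "spin": 0}, {"slide": [0, 0, -0.7], "spin": 0}])

```text
time_s: 18.75
tcp_pos: [0.3873, 0.2411, 0.2494]
ee_rot: [[-0.968, -0.231, -0.095], [-0.234, 0.972, 0.022], [0.087, 0.043, -0.995]]
wrist_force: [0.2, -1.2, -1.3]
gripper_width: 0.19
```

Run:
```python
from go import *
go([.551,-.0335,.25],yaw=103.4)
```

```text
tcp [0.3873 0.2411 0.2494] yaw of tool y 103.36 F [ 0.2 -1.2 -1.3] w 0.19 t 18.75
tool delta mm [ -94.2 -304.7  -22. ] units [ -3.769 -12.189  -0.881] zaxis [-0.095  0.022 -0.995]
spin units -0.004461769861123344
```

Request:
servo_tool(deltas=[{"slide": [-0.2, -0.7, -0.06], "spin": 0}, {"slide": [-0.31, -1, -0.07], "spin": 0}, {"slide": [-0.31, -1, -0.07], "spin": 0}, {"slide": [-0.31, -1, -0.07], "spin": 0}, {"slide": [-0.31, -1, -0.07], "spin": 0}, {"slide": [-0.31, -1, -0.07], "spin": 0}, {"slide": [-0.31, -1, -0.07], "spin": 0}, {"slide": [-0.31, -1, -0.07], "spin": 0}, {"slide": [-0.31, -1, -0.07], "spin": 0}, {"slide": [-0.31, -1, -0.07], "spin": 0}])

```text
time_s: 19.75
tcp_pos: [0.5148, 0.0177, 0.2467]
ee_rot: [[-0.965, -0.236, -0.113], [-0.24, 0.971, 0.025], [0.104, 0.051, -0.993]]
wrist_force: [0.1, -0.0, -0.7]
gripper_width: 0.192
```

Run:
```python
from go import *
go([.551,-.0335,.25],yaw=103.4)
```

```text
tcp [0.5148 0.0177 0.2467] yaw of tool y 103.64 F [ 0.1 -0.  -0.7] w 0.192 t 19.75
tool delta mm [-22.3 -58.1  -8.7] units [-0.892 -2.323 -0.346] zaxis [-0.113  0.025 -0.993]
spin units 0.030007587059209584
```

Request:
servo_tool(deltas=[{"slide": [-0.3, -0.9, -0.1], "spin": 0}, {"slide": [-0.3, -0.9, -0.1], "spin": 0}, {"slide": [-0.2, -0.3, -0.1], "spin": 0}, {"slide": [0, 0, 0], "spin": 0}])

```text
time_s: 20.15
tcp_pos: [0.5466, -0.0321, 0.2459]
ee_rot: [[-0.965, -0.23, -0.124], [-0.235, 0.972, 0.027], [0.114, 0.055, -0.992]]
wrist_force: [-0.3, 1.2, -1.0]
gripper_width: 0.193
```

Run:
```python
from go import *
go([.551,-.0335,.25],yaw=103.4)
snap('scene','s20');snap('wrist','w20')
from crop import *
crop('s20',190,60,310,220,'e1',4)
crop('w20',150,130,380,320,'e2',3)
```

```text
tcp [ 0.5466 -0.0321  0.2459] yaw of tool y 103.34 F [-0.3  1.2 -1. ] w 0.193 t 20.15
tool delta mm [-3.5 -2.1 -4.7] units [-0.139 -0.084 -0.186] zaxis [-0.124  0.027 -0.992]
spin units -0.00803500740448726
```

View pics/e1.png

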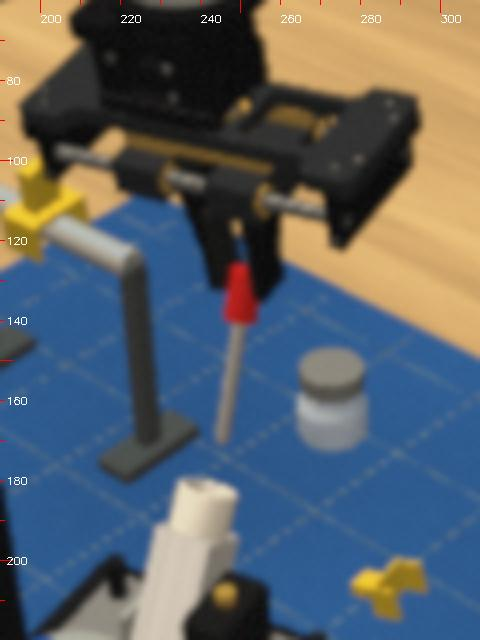

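View pics/e2.png

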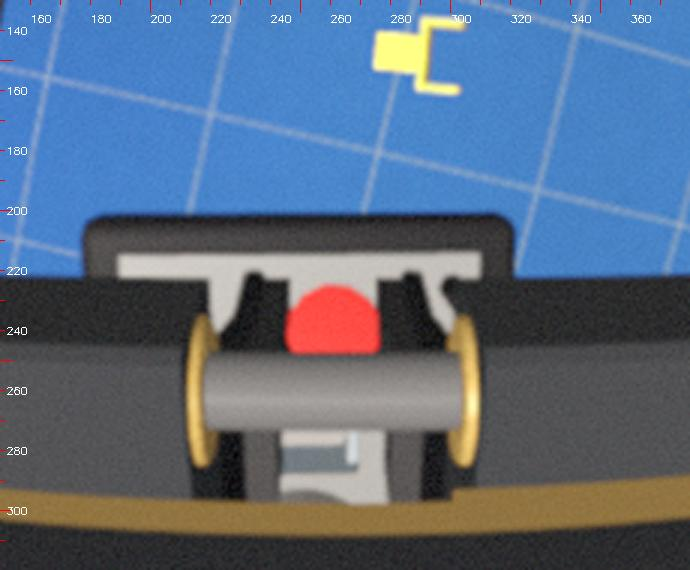

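Run:
```python
from pf import *
from go import *
np.set_printoptions(precision=4,suppress=True)
s=sense()
print(pfit('s20',(245.3,170.3),(249.8,126.5),s['tcp_pos'],s['ee_rot']))
c=load('s20')
p=(.6434,-.0115,np.radians(13.4)); a=np.radians(30)
M=np.array([-.04,0,.118]);ax=np.array([-.5,0,np.cos(a)]);ex=np.array([np.cos(a),0,.5]);ey=np.array([0,1.,0])
th=np.linspace(0,2*np.pi,25)
im=cv2.imread('pics/s20.png');im=cv2.resize(im,None,fx=4,fy=4,interpolation=cv2.INTER_CUBIC)
def draw(P,col):
    uv=((proj(c,P)+.5)*4-.5).round().astype(np.int32); cv2.polylines(im,[uv],False,col,1)
for r_,sx in ((.017,.025),(.013,.025),(.017,0)):
    draw(T(p,M+ax*sx+r_*(np.cos(th)[:,None]*ex+np.sin(th)[:,None]*ey)),(255,0,255))
q=.017
draw(T(p,M+np.array([q*ex+q*ey,-q*ex+q*ey,-q*ex-q*ey,q*ex-q*ey,q*ex+q*ey])),(0,255,0))
for th_ in (18,22):
    R=s['ee_rot'];fwd=np.array([.9728,.2317,0]);A=-np.sin(np.radians(th_))*fwd+np.array([0,0,np.cos(np.radians(th_))])
    P=s['tcp_pos']-R[:,2]*.0047
    print(th_,'tip',P-A*.0935,'top',P+A*.0045)
    draw(np.array([P-A*.0935,P+A*.0045]),(255,255,0))
cv2.imwrite('pics/e1.png',im[300:880,740:1300])
```

```text
(array([ 7.6966, 13.992 ]), np.float64(20.033058070393363), array([-0.1054, -0.3265,  0.1633,  0.3549]))
18 tip [ 0.5745 -0.0247  0.1617] top [ 0.5451 -0.0317  0.2549]
22 tip [ 0.5805 -0.0233  0.1639] top [ 0.5448 -0.0318  0.2548]
```

View pics/e1.png

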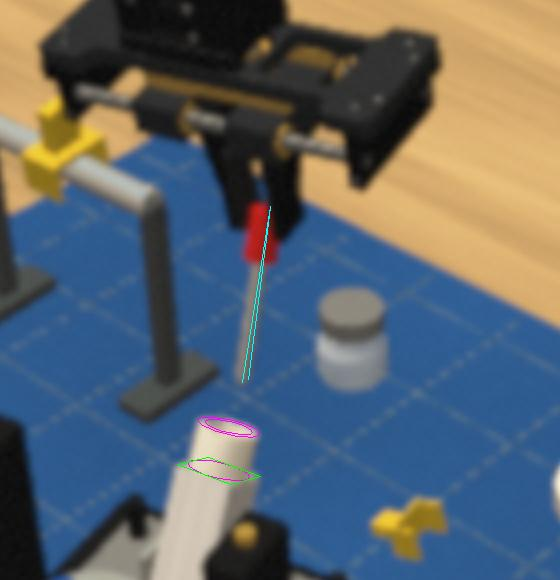

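Run:
```python
from pf import *
from go import *
np.set_printoptions(precision=4,suppress=True)
s=sense();c=load('w20');R=s['ee_rot']
for f in (False,True): 
    pass
for z in (.25,.255,.26): 
    P=atz(c,261.3,240.5,z,1); print(P,'rel tcp in tool mm',R.T@(P-s['tcp_pos'])*1000, np.linalg.norm(P-c['eye']))
print(proj(c,s['tcp_pos'],1), proj(c,s['tcp_pos']-R[:,2]*.0187,1))
# compare at grasp: w15 etc
```

```text
[ 0.5474 -0.0323  0.25  ] rel tcp in tool mm [-0.8018 -1.1322 -4.2384] 0.17394204428606755
[ 0.5459 -0.0329  0.255 ] rel tcp in tool mm [ 1.3398 -1.1433 -9.033 ] 0.16869097341994735
[ 0.5444 -0.0336  0.26  ] rel tcp in tool mm [  3.4813  -1.1545 -13.8275] 0.16343990255382715
[[263.1845 236.3749]] [[263.4771 250.0669]]
```

Run:
```python
from go import *
t=sense()['tcp_pos']
go(t+[.007,-.001,-.0105],yaw=103.4)
go(t+[.007+.0146,-.001+.0035,-.0105-.026],yaw=103.4)
```

```text
tcp [ 0.5458 -0.0313  0.246 ] yaw of tool y 103.42 F [-0.4  0.3 -0.7] w 0.195 t 20.25
tool delta mm [-7.7 -3.2  9.5] units [-0.309 -0.127  0.381] zaxis [-0.124  0.027 -0.992]
spin units 0.0020367052241887507
tcp [ 0.5458 -0.0313  0.246 ] yaw of tool y 103.42 F [-0.4  0.3 -0.7] w 0.195 t 20.25
tool delta mm [-25.6  -4.6  33.6] units [-1.024 -0.184  1.344] zaxis [-0.124  0.027 -0.992]
spin units 0.0020367052241887507
```

Run:
```python
from go import *
go([.5538,-.0335,.2357]); go([.5684,-.0300,.2097])
```

```text
tcp [ 0.5458 -0.0313  0.246 ] yaw of tool y 103.42 F [-0.4  0.3 -0.7] w 0.195 t 20.25
tool delta mm [-8.3 -4.6  9.1] units [-0.334 -0.183  0.365] zaxis [-0.124  0.027 -0.992]
tcp [ 0.5458 -0.0313  0.246 ] yaw of tool y 103.42 F [-0.4  0.3 -0.7] w 0.195 t 20.25
tool delta mm [-26.2  -6.   33.2] units [-1.049 -0.24   1.327] zaxis [-0.124  0.027 -0.992]
```

Request:
servo_tool(deltas=[{"slide": [-0.17, -0.09, 0.18], "spin": 0}, {"slide": [-0.16, -0.09, 0.18], "spin": 0}, {"slide": [0, 0, 0], "spin": 0}, {"slide": [-0.15, 0, 0.2], "spin": 0}, {"slide": [0, 0, 0], "spin": 0}])

```text
time_s: 20.75
tcp_pos: [0.556, -0.0295, 0.2293]
ee_rot: [[-0.964, -0.236, -0.125], [-0.241, 0.97, 0.028], [0.115, 0.057, -0.992]]
wrist_force: [-0.6, 0.1, -0.2]
gripper_width: 0.194
```

Run:
```python
from go import *
go([.5684,-.0300,.2097])
snap('scene','s21');snap('wrist','w21')
from crop import *
crop('s21',190,80,300,220,'e1',5)
crop('w21',150,130,380,320,'e2',3)
```

```text
tcp [ 0.556  -0.0295  0.2293] yaw of tool y 103.64 F [-0.6  0.1 -0.2] w 0.194 t 20.75
tool delta mm [-14.1  -4.5  17.8] units [-0.565 -0.181  0.713] zaxis [-0.125  0.028 -0.992]
```

View pics/e1.png

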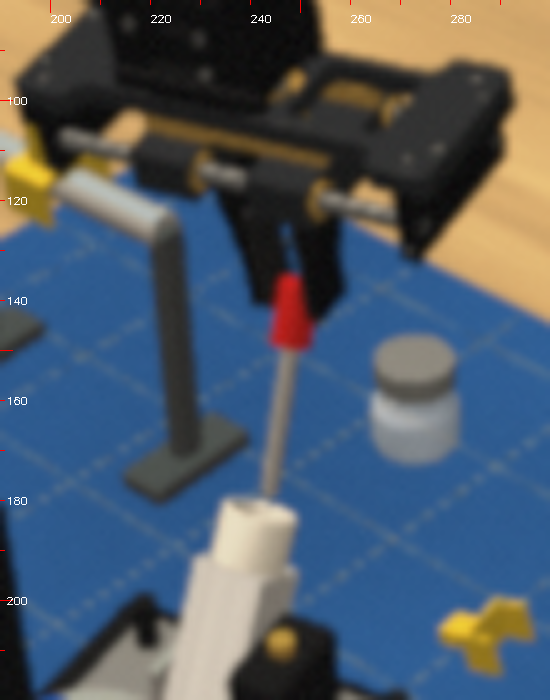

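View pics/e2.png

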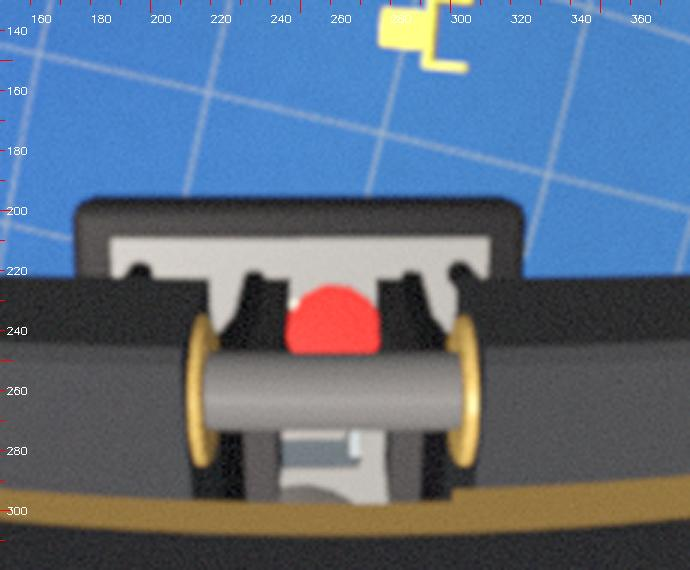

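Run:
```python
from pf import *
np.set_printoptions(precision=4,suppress=True)
c=load('s21')
m=np.array([.6045,-.0208,.118]);ax=np.array([-.4864,-.1159,.866])
for n,P in (('rim centre',m+ax*.025),('front rim',m+ax*.025-.017*np.array([.9728*.866,.2317*.866,.5])),('tip est',np.array([.587,-.0215,.146])),('top est',np.array([.5543,-.0292,.238]))): print(n,proj(c,P))
S=load('scene0')
im=cv2.imread('pics/s21.png');
sub=cv2.resize(im[165:200,220:260],None,fx=14,fy=14,interpolation=cv2.INTER_CUBIC); cv2.imwrite('pics/e3.png',sub)
```

```text
rim centre [[241.6966 181.2506]]
front rim [[245.4435 180.4589]]
tip est [[243.9992 178.2593]]
top est [[250.2355 135.3348]]
```

View pics/e3.png

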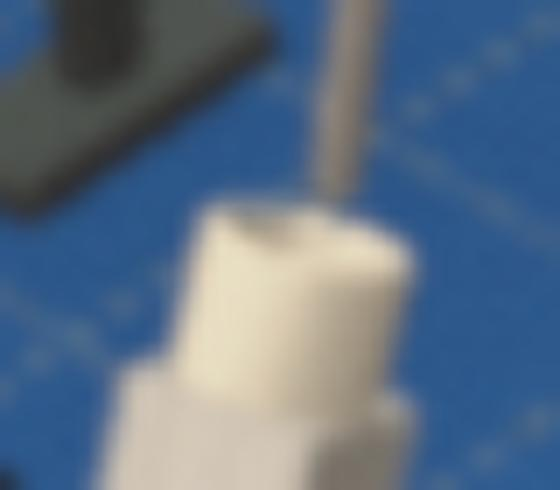

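Request:
servo_tool(deltas=[{"slide": [-0.05, -0.18, 0.05], "spin": 0}, {"slide": [0, 0, 0], "spin": 0}])

```text
time_s: 21.05
tcp_pos: [0.5586, -0.034, 0.2289]
ee_rot: [[-0.964, -0.236, -0.123], [-0.241, 0.97, 0.027], [0.113, 0.056, -0.992]]
wrist_force: [-0.1, -0.7, -0.7]
gripper_width: 0.191
```

Run:
```python
from go import *
go([.5684,-.0300,.2097])
```

```text
tcp [ 0.5586 -0.034   0.2289] yaw of tool y 103.67 F [-0.1 -0.7 -0.7] w 0.191 t 21.05
tool delta mm [-12.5   0.5  17.9] units [-0.502  0.02   0.718] zaxis [-0.123  0.027 -0.992]
```

Request:
servo_tool(deltas=[{"slide": [-0.17, 0, 0.24], "spin": 0}, {"slide": [-0.17, 0, 0.24], "spin": 0}, {"slide": [-0.12, 0, 0.2], "spin": 0}, {"slide": [0, 0, 0], "spin": 0}])

```text
time_s: 21.45
tcp_pos: [0.5684, -0.0308, 0.209]
ee_rot: [[-0.964, -0.235, -0.123], [-0.24, 0.97, 0.028], [0.113, 0.056, -0.992]]
wrist_force: [0.2, 0.1, -1.7]
gripper_width: 0.194
```

Run:
```python
from go import *
go([.5684,-.0300,.2097])
go([.5684+.0034,-.0300+.0008,.2097-.006])
snap('scene','s22')
im=cv2.imread('pics/s22.png');
sub=cv2.resize(im[125:200,215:265],None,fx=9,fy=9,interpolation=cv2.INTER_CUBIC); cv2.imwrite('pics/e3.png',sub)
```

```text
tcp [ 0.5684 -0.0308  0.209 ] yaw of tool y 103.63 F [ 0.2  0.1 -1.7] w 0.194 t 21.45
tool delta mm [-0.1  0.8 -0.7] units [-0.005  0.032 -0.027] zaxis [-0.123  0.028 -0.992]
tcp [ 0.5684 -0.0308  0.209 ] yaw of tool y 103.63 F [ 0.2  0.1 -1.7] w 0.194 t 21.45
tool delta mm [-4.3  0.4  4.9] units [-0.171  0.018  0.195] zaxis [-0.123  0.028 -0.992]
```

View pics/e3.png

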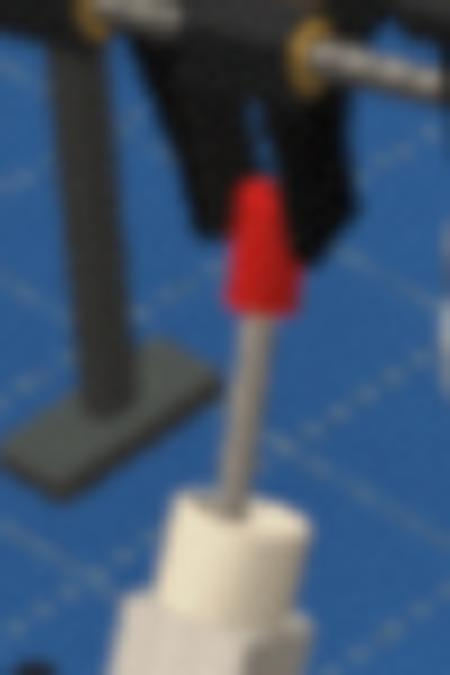

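Request:
servo_tool(deltas=[{"slide": [-0.07, 0, 0.1], "spin": 0}, {"slide": [-0.07, 0, 0.1], "spin": 0}, {"slide": [0, 0, 0], "spin": 0}])

```text
time_s: 21.8
tcp_pos: [0.5716, -0.0298, 0.2038]
ee_rot: [[-0.964, -0.236, -0.122], [-0.241, 0.97, 0.027], [0.112, 0.056, -0.992]]
wrist_force: [0.6, -0.3, -1.5]
gripper_width: 0.194
```

Request:
servo_tool(deltas=[{"slide": [-0.07, 0, 0.1], "spin": 0}, {"slide": [-0.07, 0, 0.1], "spin": 0}, {"slide": [0, 0, 0], "spin": 0}])

```text
time_s: 22.1
tcp_pos: [0.5742, -0.0289, 0.1985]
ee_rot: [[-0.964, -0.236, -0.122], [-0.241, 0.97, 0.027], [0.112, 0.055, -0.992]]
wrist_force: [-1.1, 0.4, -0.7]
gripper_width: 0.191
```

Request:
servo_tool(deltas=[{"slide": [-0.07, 0, 0.1], "spin": 0}, {"slide": [-0.07, 0, 0.1], "spin": 0}, {"slide": [0, 0, 0], "spin": 0}])

```text
time_s: 22.4
tcp_pos: [0.5767, -0.028, 0.1923]
ee_rot: [[-0.964, -0.235, -0.124], [-0.24, 0.97, 0.027], [0.114, 0.056, -0.992]]
wrist_force: [-0.5, -0.7, -0.6]
gripper_width: 0.193
```

Request:
servo_tool(deltas=[{"slide": [-0.07, 0, 0.1], "spin": 0}, {"slide": [-0.07, 0, 0.1], "spin": 0}, {"slide": [0, 0, 0], "spin": 0}])

```text
time_s: 22.7
tcp_pos: [0.5794, -0.0272, 0.1863]
ee_rot: [[-0.964, -0.235, -0.125], [-0.24, 0.97, 0.026], [0.115, 0.055, -0.992]]
wrist_force: [-0.9, 0.2, -0.9]
gripper_width: 0.193
```

Run:
```python
from go import *
go([.5684+.0034,-.0300+.0008,.2097-.006])
snap('scene','s23')
im=cv2.imread('pics/s23.png');
sub=cv2.resize(im[125:200,215:265],None,fx=9,fy=9,interpolation=cv2.INTER_CUBIC); cv2.imwrite('pics/e3.png',sub)
```

```text
tcp [ 0.5794 -0.0272  0.1863] yaw of tool y 103.62 F [-0.9  0.2 -0.9] w 0.193 t 22.7
tool delta mm [  9.8   0.8 -16.4] units [ 0.392  0.032 -0.656] zaxis [-0.125  0.026 -0.992]
```

View pics/e3.png

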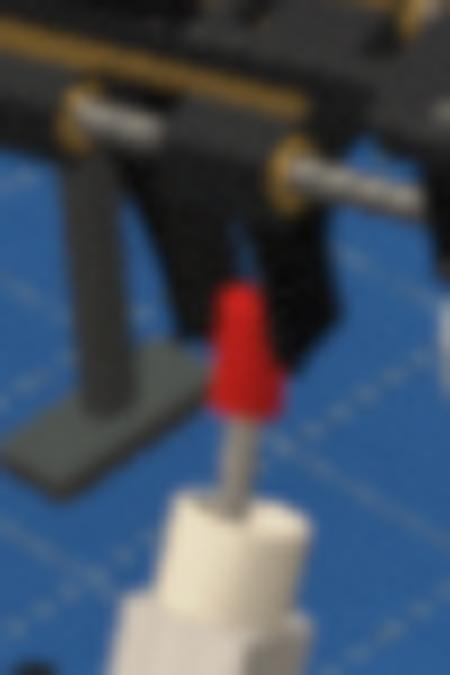

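Request:
servo_tool(deltas=[{"slide": [-0.07, 0, 0.1], "spin": 0}, {"slide": [-0.07, 0, 0.1], "spin": 0}, {"slide": [-0.07, 0, 0.1], "spin": 0}, {"slide": [0, 0, 0], "spin": 0}])

```text
time_s: 23.15
tcp_pos: [0.5831, -0.0263, 0.1783]
ee_rot: [[-0.964, -0.235, -0.127], [-0.24, 0.97, 0.025], [0.117, 0.055, -0.992]]
wrist_force: [-1.5, -0.3, -2.2]
gripper_width: 0.189
```

Run:
```python
from go import *
s=sense();t=s['tcp_pos'];R=s['ee_rot']
m=np.array([.6045,-.0208,.118]);ax=np.array([-.4864,-.1159,.866])
P=t-R[:,2]*.0047; d=P-m; print('pivot s',d@ax*1000,'perp fwd',(d-(d@ax)*ax)@np.array([.9728*.866,.2317*.866,.5])*1000,'perp y',d@np.array([-.2317,.9728,0])*1000)
```

```text
pivot s 67.04810125661145 perp fwd 13.80345015918019 perp y -0.6000942860159074
```

Request:
servo_tool(deltas=[{"slide": [0.09, 0, 0.06], "spin": 0}, {"slide": [0.09, 0, 0.06], "spin": 0}, {"slide": [0.09, 0, 0.06], "spin": 0}, {"slide": [0, 0, 0], "spin": 0}])

```text
time_s: 23.55
tcp_pos: [0.5777, -0.0272, 0.1747]
ee_rot: [[-0.964, -0.236, -0.12], [-0.24, 0.97, 0.027], [0.11, 0.055, -0.992]]
wrist_force: [0.2, 0.6, -0.0]
gripper_width: 0.19
```

```bash
cat > st.py <<'E'
from go import *
def st():
    s=sense();t=s['tcp_pos'];R=s['ee_rot']
    m=np.array([.6045,-.0208,.118]);ax=np.array([-.4864,-.1159,.866])
    P=t-R[:,2]*.0047; d=P-m; print('pivot s',(d@ax*1000).round(1),'perp fwd',((d-(d@ax)*ax)@np.array([.9728*.866,.2317*.866,.5])*1000).round(1),'perp y',(d@np.array([-.2317,.9728,0])*1000).round(1),'F',s['wrist_force'].round(1),'M',s['moment'].round(2),s['time_s'])
    print('axis-down in tool',(R.T@-ax).round(3),'back in tool',(R.T@-np.array([.9728*.866,.2317*.866,.5])).round(3))
E
python3 - <<'E'
from st import *
st()
snap('scene','s24')
im=cv2.imread('pics/s24.png');
sub=cv2.resize(im[125:200,215:265],None,fx=9,fy=9,interpolation=cv2.INTER_CUBIC); cv2.imwrite('pics/e3.png',sub)
E
```

```text
pivot s 66.6 perp fwd 7.3 perp y -0.2 F [ 0.2  0.6 -0. ] M [-0.13 -0.42  0.01] 23.55
axis-down in tool [-0.592 -0.049  0.804] back in tool [ 0.806 -0.024  0.592]
```

View pics/e3.png

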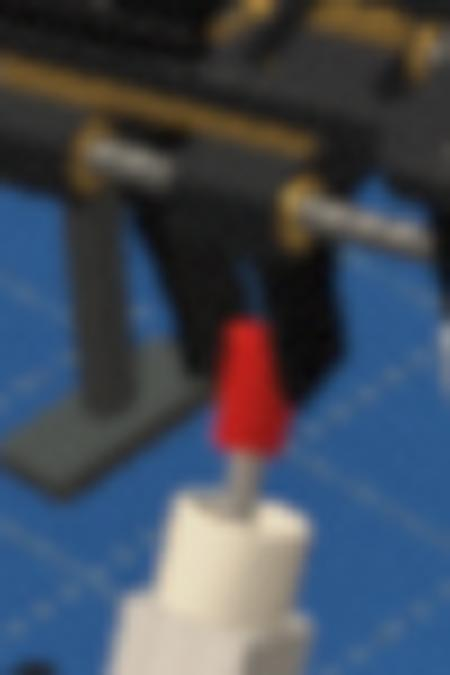

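Request:
servo_tool(deltas=[{"slide": [0.04, 0, 0.12], "spin": 0}, {"slide": [0.04, 0, 0.12], "spin": 0}, {"slide": [0.02, 0, 0.1], "spin": 0}, {"slide": [0, 0, 0], "spin": 0}])

```text
time_s: 24.0
tcp_pos: [0.5763, -0.0274, 0.1672]
ee_rot: [[-0.965, -0.236, -0.114], [-0.241, 0.97, 0.027], [0.104, 0.053, -0.993]]
wrist_force: [1.2, 0.1, -0.5]
gripper_width: 0.192
```

Run:
```python
from st import *
st()
```

```text
pivot s 60.9 perp fwd 2.3 perp y -0.2 F [ 1.2  0.1 -0.5] M [-0.1  -0.74  0.03] 24.0
axis-down in tool [-0.588 -0.049  0.808] back in tool [ 0.809 -0.022  0.587]
```

Request:
servo_tool(deltas=[{"slide": [-0.05, 0, 0.12], "spin": 0}, {"slide": [-0.05, 0, 0.12], "spin": 0}, {"slide": [-0.05, 0, 0.12], "spin": 0}, {"slide": [0, 0, 0], "spin": 0}])

```text
time_s: 24.4
tcp_pos: [0.5801, -0.0263, 0.1577]
ee_rot: [[-0.965, -0.237, -0.112], [-0.241, 0.97, 0.027], [0.102, 0.053, -0.993]]
wrist_force: [0.7, -0.8, 0.1]
gripper_width: 0.187
```

Run:
```python
from st import *
st()
snap('scene','s25')
im=cv2.imread('pics/s25.png');
sub=cv2.resize(im[125:200,215:265],None,fx=9,fy=9,interpolation=cv2.INTER_CUBIC); cv2.imwrite('pics/e3.png',sub)
```

```text
pivot s 50.7 perp fwd 0.9 perp y 0.1 F [ 0.7 -0.8  0.1] M [-0.19 -0.77 -0.02] 24.4
axis-down in tool [-0.586 -0.048  0.809] back in tool [ 0.81  -0.022  0.585]
```

View pics/e3.png

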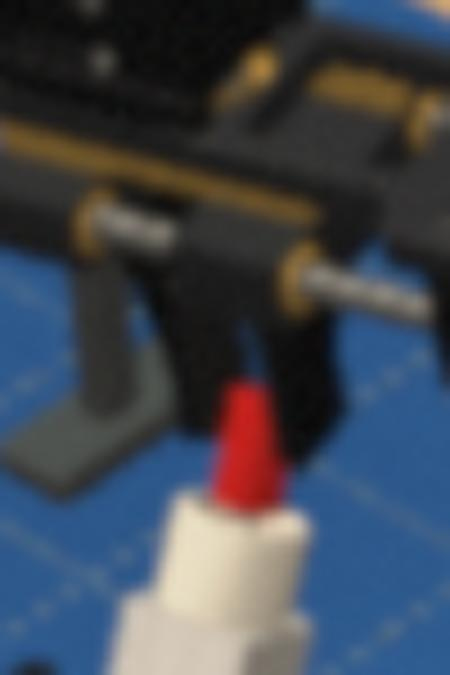

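Request:
servo_tool(deltas=[{"slide": [-0.06, 0, 0.09], "spin": 0}, {"slide": [-0.06, 0, 0.09], "spin": 0}, {"slide": [-0.05, 0, 0.08], "spin": 0}, {"slide": [0, 0, 0], "spin": 0}])

```text
time_s: 24.85
tcp_pos: [0.5842, -0.0251, 0.1506]
ee_rot: [[-0.965, -0.237, -0.111], [-0.241, 0.97, 0.026], [0.101, 0.052, -0.993]]
wrist_force: [0.6, 0.1, 0.4]
gripper_width: 0.189
```

Run:
```python
from st import *
st()
snap('scene','s26')
im=cv2.imread('pics/s26.png');
sub=cv2.resize(im[125:200,215:265],None,fx=9,fy=9,interpolation=cv2.INTER_CUBIC); cv2.imwrite('pics/e3.png',sub)
```

```text
pivot s 42.4 perp fwd 1.1 perp y 0.3 F [0.6 0.1 0.4] M [-0.21 -0.73 -0.09] 24.85
axis-down in tool [-0.585 -0.048  0.81 ] back in tool [ 0.811 -0.021  0.585]
```

View pics/e3.png

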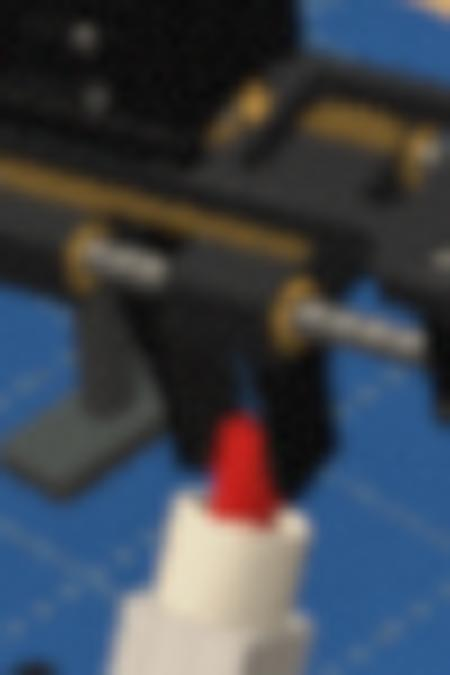

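Request:
servo_tool(deltas=[{"slide": [0, 0, 0], "spin": 0}, {"slide": [0, 0, 0], "spin": 0}, {"slide": [0, 0, 0], "spin": 0}, {"slide": [0, 0, 0], "spin": 0}], gripper=160)

```text
time_s: 25.3
tcp_pos: [0.5814, -0.0247, 0.1491]
ee_rot: [[-0.965, -0.236, -0.118], [-0.241, 0.97, 0.027], [0.108, 0.055, -0.993]]
wrist_force: [-0.0, -0.4, 1.3]
gripper_width: 0.358
```

Run:
```python
from st import *
st()
snap('scene','s27')
im=cv2.imread('pics/s27.png');
sub=cv2.resize(im[125:200,215:265],None,fx=9,fy=9,interpolation=cv2.INTER_CUBIC); cv2.imwrite('pics/e3.png',sub)
```

```text
pivot s 42.4 perp fwd -1.9 perp y 1.3 F [-0.  -0.4  1.3] M [-0.12 -0.25 -0.01] 25.3
axis-down in tool [-0.59  -0.05   0.806] back in tool [ 0.807 -0.023  0.59 ]
```

View pics/e3.png

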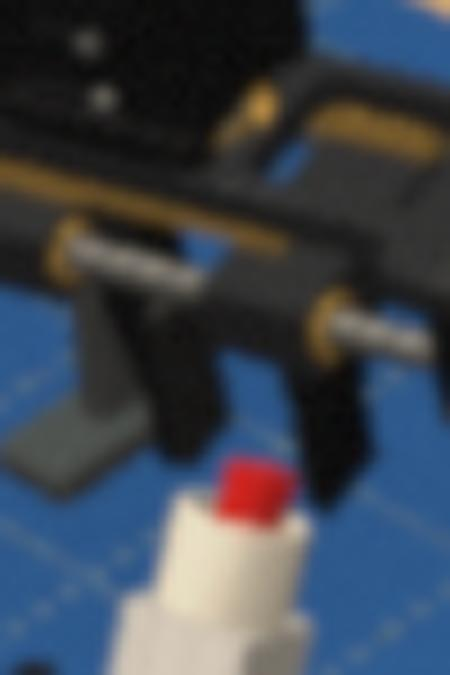

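Request:
servo_tool(deltas=[{"slide": [0, 0, -0.5], "spin": 0}, {"slide": [0, 0, -0.8], "spin": 0}, {"slide": [0, 0, -0.2], "spin": 0}, {"slide": [0, 0, 0], "spin": 0}])

```text
time_s: 25.75
tcp_pos: [0.5859, -0.0258, 0.189]
ee_rot: [[-0.965, -0.236, -0.118], [-0.241, 0.97, 0.027], [0.108, 0.054, -0.993]]
wrist_force: [-0.4, 0.3, 1.1]
gripper_width: 0.369
```

Request:
servo_tool(deltas=[{"slide": [0, 0, 0], "spin": 0}, {"slide": [0, 0, 0], "spin": 0}, {"slide": [0, 0, 0], "spin": 0}, {"slide": [0, 0, 0], "spin": 0}, {"slide": [0, 0, 0], "spin": 0}, {"slide": [0, 0, 0], "spin": 0}], gripper=255)

```text
time_s: 26.35
tcp_pos: [0.5845, -0.0257, 0.1869]
ee_rot: [[-0.964, -0.236, -0.122], [-0.241, 0.97, 0.027], [0.112, 0.055, -0.992]]
wrist_force: [-0.3, -0.3, 0.1]
gripper_width: 0.014
```

Run:
```python
from st import *
go([.5734,-.0283,.158]); st()
snap('scene','s28');snap('wrist','w28')
from crop import *
im=cv2.imread('pics/s28.png');
sub=cv2.resize(im[110:200,205:275],None,fx=7,fy=7,interpolation=cv2.INTER_CUBIC); cv2.imwrite('pics/e3.png',sub)
crop('w28',150,130,380,320,'e2',3)
```

```text
tcp [ 0.5845 -0.0257  0.1869] yaw of tool y 103.65 F [-0.3 -0.3  0.1] w 0.014 t 26.35
tool delta mm [ 8.1 -1.5 30. ] units [ 0.322 -0.059  1.2  ] zaxis [-0.122  0.027 -0.992]
pivot s 73.8 perp fwd 19.4 perp y -0.4 F [-0.3 -0.3  0.1] M [-0.03 -0.27 -0.01] 26.35
axis-down in tool [-0.594 -0.05   0.803] back in tool [ 0.804 -0.024  0.593]
```

View pics/e3.png

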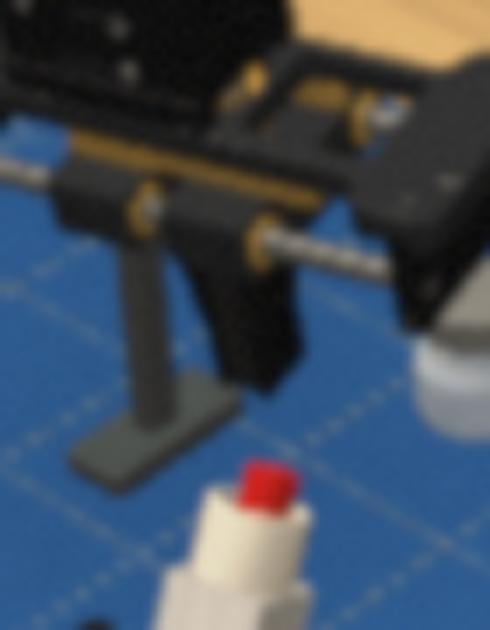

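View pics/e2.png

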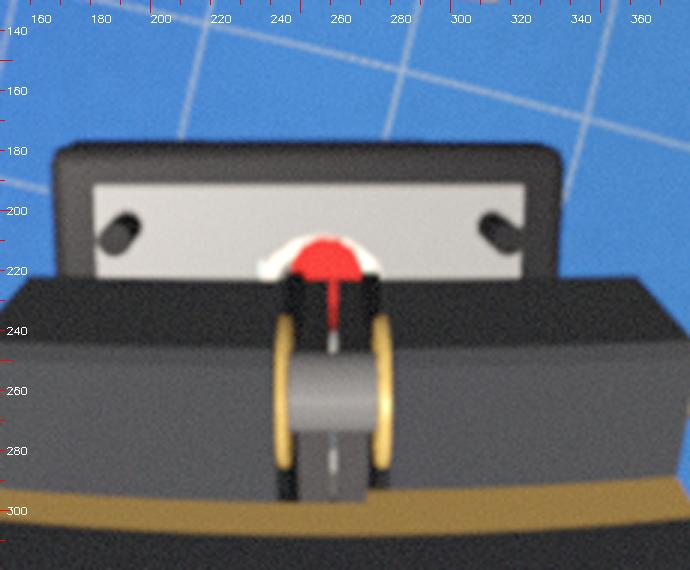

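Request:
servo_tool(deltas=[{"slide": [0.32, -0.06, 0.3], "spin": 0}, {"slide": [0, 0, 0.4], "spin": 0}, {"slide": [0, 0, 0.3], "spin": 0}, {"slide": [0, 0, 0], "spin": 0}])

```text
time_s: 26.85
tcp_pos: [0.5744, -0.0283, 0.1617]
ee_rot: [[-0.964, -0.236, -0.121], [-0.241, 0.97, 0.027], [0.111, 0.055, -0.992]]
wrist_force: [0.5, 0.0, -0.2]
gripper_width: 0.009
```

Run:
```python
from st import *
go([.5734,-.0283,.158]); go([.5817,-.0263,.1432]);st()
snap('scene','s29')
im=cv2.imread('pics/s29.png');
sub=cv2.resize(im[125:200,215:265],None,fx=9,fy=9,interpolation=cv2.INTER_CUBIC); cv2.imwrite('pics/e3.png',sub)
```

```text
tcp [ 0.5744 -0.0283  0.1617] yaw of tool y 103.66 F [ 0.5  0.  -0.2] w 0.009 t 26.85
tool delta mm [0.5 0.  3.7] units [0.021 0.001 0.15 ] zaxis [-0.121  0.027 -0.992]
tcp [ 0.5744 -0.0283  0.1617] yaw of tool y 103.66 F [ 0.5  0.  -0.2] w 0.009 t 26.85
tool delta mm [-9.6 -0.8 17.5] units [-0.384 -0.033  0.699] zaxis [-0.121  0.027 -0.992]
pivot s 57.1 perp fwd -2.3 perp y -0.6 F [ 0.5  0.  -0.2] M [-0.02 -0.29 -0.05] 26.85
axis-down in tool [-0.593 -0.05   0.804] back in tool [ 0.805 -0.024  0.593]
```

View pics/e3.png

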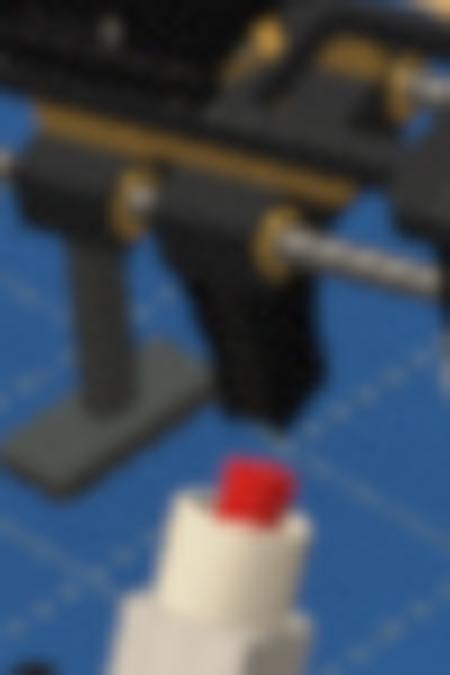

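Request:
servo_tool(deltas=[{"slide": [-0.05, 0, 0.07], "spin": 0}, {"slide": [-0.05, 0, 0.07], "spin": 0}, {"slide": [-0.05, 0, 0.07], "spin": 0}, {"slide": [0, 0, 0], "spin": 0}])

```text
time_s: 27.3
tcp_pos: [0.5792, -0.027, 0.1567]
ee_rot: [[-0.964, -0.236, -0.118], [-0.241, 0.97, 0.027], [0.109, 0.054, -0.993]]
wrist_force: [-0.7, 0.7, -0.5]
gripper_width: 0.006
```

Run:
```python
from st import *
st()
```

```text
pivot s 50.3 perp fwd -0.4 perp y -0.4 F [-0.7  0.7 -0.5] M [-0.1  -0.28 -0.03] 27.3
axis-down in tool [-0.591 -0.05   0.805] back in tool [ 0.807 -0.023  0.591]
```

Request:
servo_tool(deltas=[{"slide": [0, 0, 0.09], "spin": 0}, {"slide": [-0.02, 0, 0.08], "spin": 0}, {"slide": [0, 0, 0], "spin": 0}])

```text
time_s: 27.6
tcp_pos: [0.5796, -0.0267, 0.1525]
ee_rot: [[-0.964, -0.237, -0.118], [-0.241, 0.97, 0.027], [0.108, 0.054, -0.993]]
wrist_force: [-0.1, -0.6, 2.1]
gripper_width: 0.008
```

Run:
```python
from st import *
st(); go([.5817,-.0263,.1432])
```

```text
pivot s 46.5 perp fwd -2.2 perp y -0.2 F [-0.1 -0.6  2.1] M [-0.12 -0.21  0.03] 27.6
axis-down in tool [-0.59  -0.05   0.806] back in tool [ 0.807 -0.022  0.59 ]
tcp [ 0.5796 -0.0267  0.1525] yaw of tool y 103.72 F [-0.1 -0.6  2.1] w 0.008 t 27.6
tool delta mm [-3.2 -0.6  9. ] units [-0.127 -0.024  0.359] zaxis [-0.118  0.027 -0.993]
```

Request:
servo_tool(deltas=[{"slide": [-0.05, 0, 0.08], "spin": 0}, {"slide": [-0.05, 0, 0.08], "spin": 0}])

```text
time_s: 27.8
tcp_pos: [0.5811, -0.0268, 0.1502]
ee_rot: [[-0.964, -0.238, -0.118], [-0.242, 0.97, 0.025], [0.109, 0.053, -0.993]]
wrist_force: [-2.0, -0.2, 6.7]
gripper_width: 0.007
```

Request:
servo_tool(deltas=[{"slide": [-0.05, 0, 0.09], "spin": 0}, {"slide": [-0.05, 0, 0.09], "spin": 0}])

```text
time_s: 28.0
tcp_pos: [0.5828, -0.0269, 0.148]
ee_rot: [[-0.964, -0.238, -0.118], [-0.243, 0.97, 0.023], [0.109, 0.051, -0.993]]
wrist_force: [-2.5, -0.9, 5.2]
gripper_width: 0.004
```

Run:
```python
from st import *
st(); go([.5817,-.0263,.1432])
```

```text
pivot s 41.0 perp fwd -1.8 perp y -1.1 F [-2.5 -0.9  5.2] M [-0.06  0.61  0.02] 28.0
axis-down in tool [-0.591 -0.048  0.805] back in tool [ 0.806 -0.019  0.591]
tcp [ 0.5828 -0.0269  0.148 ] yaw of tool y 103.81 F [-2.5 -0.9  5.2] w 0.004 t 28.0
tool delta mm [0.4 0.6 4.9] units [0.014 0.023 0.194] zaxis [-0.118  0.023 -0.993]
```

Request:
servo_tool(deltas=[{"slide": [-0.03, 0.01, 0.09], "spin": 0}, {"slide": [-0.03, 0.01, 0.09], "spin": 0}])

```text
time_s: 28.2
tcp_pos: [0.5838, -0.0266, 0.1462]
ee_rot: [[-0.964, -0.24, -0.117], [-0.244, 0.97, 0.021], [0.108, 0.049, -0.993]]
wrist_force: [-2.5, 0.1, 6.4]
gripper_width: 0.003
```

Run:
```python
from st import *
st()
snap('scene','s30')
im=cv2.imread('pics/s30.png');
sub=cv2.resize(im[125:200,215:265],None,fx=9,fy=9,interpolation=cv2.INTER_CUBIC); cv2.imwrite('pics/e3.png',sub)
```

```text
pivot s 38.9 perp fwd -1.7 perp y -1.1 F [-2.5  0.1  6.4] M [-0.11  0.59 -0.01] 28.2
axis-down in tool [-0.591 -0.047  0.805] back in tool [ 0.807 -0.017  0.591]
```

View pics/e3.png

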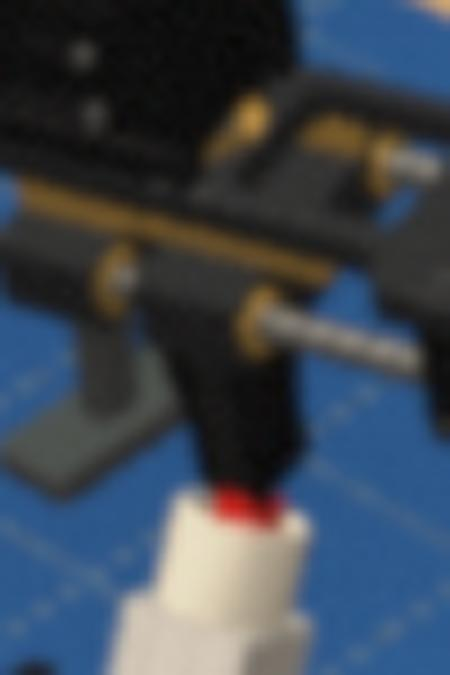

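Request:
servo_tool(deltas=[{"slide": [-0.04, 0.01, 0.09], "spin": 0}, {"slide": [-0.04, 0.01, 0.09], "spin": 0}])

```text
time_s: 28.45
tcp_pos: [0.5847, -0.0266, 0.1451]
ee_rot: [[-0.963, -0.241, -0.117], [-0.245, 0.969, 0.019], [0.109, 0.047, -0.993]]
wrist_force: [-4.7, -0.2, 12.7]
gripper_width: 0.007
```

Run:
```python
from st import *
st()
```

```text
pivot s 37.6 perp fwd -1.5 perp y -1.2 F [-4.7 -0.2 12.7] M [-0.13  1.73  0.07] 28.45
axis-down in tool [-0.591 -0.045  0.805] back in tool [ 0.806 -0.015  0.591]
```

Request:
servo_tool(deltas=[{"slide": [-0.04, 0.01, 0.09], "spin": 0}])

```text
time_s: 28.55
tcp_pos: [0.5846, -0.0267, 0.1452]
ee_rot: [[-0.963, -0.242, -0.118], [-0.246, 0.969, 0.017], [0.11, 0.046, -0.993]]
wrist_force: [-5.1, -0.6, 11.5]
gripper_width: 0.004
```

Run:
```python
from st import *
st()
```

```text
pivot s 37.7 perp fwd -1.5 perp y -1.3 F [-5.1 -0.6 11.5] M [-0.06  1.66  0.05] 28.55
axis-down in tool [-0.593 -0.045  0.804] back in tool [ 0.805 -0.014  0.593]
```

Request:
servo_tool(deltas=[{"slide": [0.05, 0, -0.15], "spin": 0}, {"slide": [0.1, 0, -0.5], "spin": 0}, {"slide": [0.6, 0, -0.8], "spin": 0}, {"slide": [0.6, 0, -1], "spin": 0}, {"slide": [0.3, 0, -0.5], "spin": 0}, {"slide": [0, 0, 0], "spin": 0}])

```text
time_s: 29.15
tcp_pos: [0.5535, -0.0382, 0.2272]
ee_rot: [[-0.963, -0.242, -0.116], [-0.246, 0.969, 0.018], [0.108, 0.046, -0.993]]
wrist_force: [0.6, 0.0, -0.3]
gripper_width: 0.005
```

Run:
```python
from st import *
st()
from poses import *
snap('scene','s31'); c=load('s31')
K=12;u0,v0=215,160
im=cv2.imread('pics/s31.png');sub=cv2.resize(im[v0:205,u0:265],None,fx=K,fy=K,interpolation=cv2.INTER_CUBIC); cv2.imwrite('pics/e3.png',sub)
p=(.6434,-.0115,np.radians(13.4));th=np.linspace(0,2*np.pi,37)
def draw(P,col):
    uv=((proj(c,P)-[u0,v0]+.5)*K-.5).round().astype(np.int32); cv2.polylines(sub,[uv],False,col,1)
for rr,sx,col in ((.017,.025,(255,0,255)),(.013,.025,(255,0,255)),(.009,.028,(0,255,0)),(.009,.031,(255,255,0))):
    draw(T(p,M+ax*sx+rr*(np.cos(th)[:,None]*ex+np.sin(th)[:,None]*ey)),col)
cv2.imwrite('pics/e4.png',sub)
```

```text
pivot s 125.2 perp fwd 11.0 perp y -5.4 F [ 0.6  0.  -0.3] M [-0.03 -0.26 -0.03] 29.15
axis-down in tool [-0.59  -0.045  0.806] back in tool [ 0.807 -0.014  0.59 ]
```

View pics/e3.png

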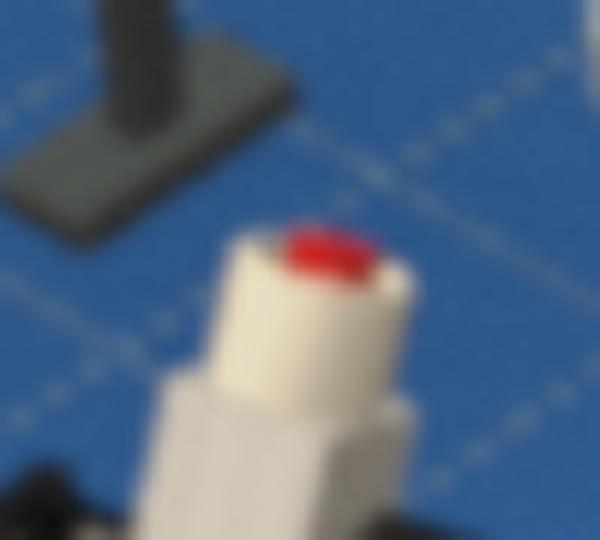

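View pics/e4.png

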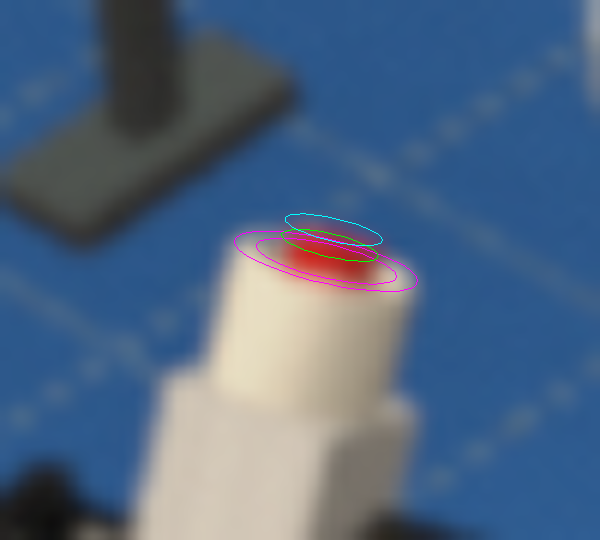

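```bash
cat > hf.py <<'E'
from poses import *
def headfit(fn):
    c=load(fn); I=c['frame'].astype(float); u0,v0,u1,v1=228,170,256,194; K=8
    sub=I[v0:v1,u0:u1]; red=np.clip(sub[...,0]-sub[...,1],0,None); bl=sub[...,2]-sub[...,0]
    p0=(.6434,-.0115,np.radians(13.4));th=np.linspace(0,2*np.pi,49)
    def circ(rr,s,e=0): 
        P=M+ax*s+rr*(np.cos(th)[:,None]*ex+np.sin(th)[:,None]*ey)+e*ey; return proj(c,T(p0,P))
    def poly(m,uv,d,val=1):
        q=((uv+d-[u0,v0]+.5)*K-.5)*16; cv2.fillConvexPoly(m,cv2.convexHull(q.round().astype(np.int32)),val,shift=4)
    def down(m,sig): return cv2.GaussianBlur(cv2.resize(m.astype(np.float32),(u1-u0,v1-v0),interpolation=cv2.INTER_AREA),(0,0),sig)
    def bg(d,sig):
        m=np.zeros(((v1-v0)*K,(u1-u0)*K),np.uint8); poly(m,np.vstack([circ(.017,.025),circ(.017,0)]),d)
        poly(m,np.vstack([circ(.009,.02),circ(.009,.03)]),d); return down(m,sig)
    def hd(d,s,off,sig):
        m1=np.zeros(((v1-v0)*K,(u1-u0)*K),np.uint8);m2=m1.copy();m3=m1.copy()
        o=off[0]*ex+off[1]*ey
        def cc(ss): return proj(c,T(p0,M+ax*ss+o+.009*(np.cos(th)[:,None]*ex+np.sin(th)[:,None]*ey)))
        poly(m1,np.vstack([cc(0),cc(s)]),d);poly(m2,circ(.013,.025),d);poly(m3,np.vstack([cc(min(.025,s)),cc(s)]),d)
        return down(((m1&m2)|m3),sig)
    rows=slice(0,14)
    def f(x):
        d=x[:2]; b=bg(d,x[5]); h=hd(d,x[2]/1000,x[3:5]/1000,x[5])
        # linear fits
        A=np.stack([b.ravel(),np.ones(b.size)],1)[:14*(u1-u0)]; y=bl.ravel()[:14*(u1-u0)]
        s1,*_=np.linalg.lstsq(A,y,rcond=None); r1=(A@s1-y)/abs(s1[0])
        a=(h*red).sum()/(h*h).sum(); r2=((a*h-red)/a).ravel()
        return np.concatenate([r1,r2])
    best=None
    from scipy.optimize import minimize
    for s0 in (26,28,30,33):
        q=minimize(lambda x:(f(x)**2).sum(),[0,.3,s0,0,0,.8],method='Nelder-Mead',options=dict(maxiter=1500,maxfev=1500,xatol=.01,fatol=1e-4,initial_simplex=np.array([[0,.3,s0,0,0,.8]]+[[0+1*(i==0),.3+1*(i==1),s0+2*(i==2),1*(i==3),1*(i==4),.8+.3*(i==5)] for i in range(6)])))
        print(s0,q.x.round(2),q.fun)
E
python3 -c "
from hf import *
headfit('s31'); print('before push'); headfit('s28')"
```

```text
26 [  1.43   5.47  20.85  -8.47 -14.07   4.92] 4.560750758049058
28 [ 0.93  5.09 23.5  -0.21 -4.88  4.85] 4.677306370987179
30 [ 1.44  5.38 22.67 -1.42 -9.12  4.85] 4.630626559424883
33 [ 1.16  5.2  23.09 -0.57 -6.54  4.88] 4.637048580251866
before push
26 [  1.36   1.67 -14.94 -55.94 -15.36  29.56] 2.263637810685845e-05
28 [  1.34   5.25  19.82 -11.95 -15.49   5.86] 7.107638176820057
30 [  0.97  -4.88 -23.21 -17.13  -8.28  16.14] 6.62149120767458e-05
33 [  0.94  -4.6  -12.76  19.45   5.29  20.76] 0.00011513995473279827hf.py:26: RuntimeWarning: invalid value encountered in scalar divide
  a=(h*red).sum()/(h*h).sum(); r2=((a*h-red)/a).ravel()
```

```bash
python3 - <<'E'
s=open('hf.py').read()
s=s.replace("r1=(A@s1-y)/abs(s1[0])","r1=(A@s1-y)/100").replace("r2=((a*h-red)/a).ravel()","r2=((a*h-red)/150).ravel()")
s=s.replace("x[5])","max(.4,min(x[5],1.3)))")
open('hf.py','w').write(s)
E
python3 -c "
from hf import *
headfit('s31'); print('before push'); headfit('s28')"
```

```text
26 [ 0.2   0.82 29.22 -1.13 -1.07  0.82] 31.91418885735257
28 [ 0.23  0.85 29.41 -0.49 -0.8   0.81] 31.89868340656292
30 [ 0.16  0.77 29.42  0.22 -0.02  0.81] 31.928798323404564
33 [ 0.12  0.77 29.86  0.79  0.63  0.79] 32.00103377921262
before push
26 [ 0.91 -1.52 29.55 -0.87 -0.86  1.37] 78.79239628053791
28 [ 0.9  -1.35 30.06 -0.2  -0.71  1.33] 78.79544824083894
30 [ 0.78 -1.33 31.09 -0.18  0.08  1.4 ] 79.00957213413885
33 [ 0.91 -1.4  30.26  0.04 -0.58  1.3 ] 78.75048547484616
```

Run:
```python
from st import *
snap('wrist','w31')
from crop import *
crop('w31',200,150,320,240,'e2',6)
go([.5790,-.0270,.1560])
```

```text
tcp [ 0.5531 -0.038   0.225 ] yaw of tool y 104.0 F [ 0.3 -0.3 -0.5] w 0.006 t 29.25
tool delta mm [-35.4   1.2  65.6] units [-1.415  0.048  2.623] zaxis [-0.119  0.018 -0.993]
```

View pics/e2.png

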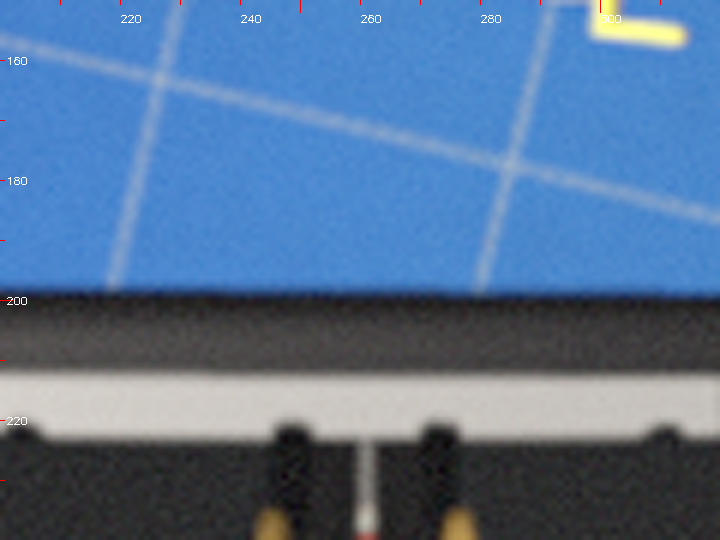

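Request:
servo_tool(deltas=[{"slide": [-0.4, 0.01, 0.3], "spin": 0.03}, {"slide": [-0.4, 0.01, 0.6], "spin": 0}, {"slide": [-0.4, 0.01, 0.6], "spin": 0}, {"slide": [-0.2, 0, 0.6], "spin": 0}, {"slide": [0, 0, 0.3], "spin": 0}, {"slide": [0, 0, 0], "spin": 0}])

```text
time_s: 29.85
tcp_pos: [0.58, -0.0258, 0.1463]
ee_rot: [[-0.962, -0.236, -0.135], [-0.24, 0.971, 0.017], [0.127, 0.049, -0.991]]
wrist_force: [1.1, 0.2, -0.4]
gripper_width: 0.006
```

Run:
```python
from st import *
st();go([.5846,-.0260,.1452])
```

```text
pivot s 40.7 perp fwd -4.6 perp y 0.6 F [ 1.1  0.2 -0.4] M [-0.04 -0.29 -0.04] 29.85
axis-down in tool [-0.606 -0.044  0.795] back in tool [ 0.796 -0.02   0.605]
tcp [ 0.58   -0.0258  0.1463] yaw of tool y 103.67 F [ 1.1  0.2 -0.4] w 0.006 t 29.85
tool delta mm [-4.5 -1.3  0.5] units [-0.179 -0.053  0.019] zaxis [-0.135  0.017 -0.991]
```

Request:
servo_tool(deltas=[{"slide": [-0.05, 0, 0.07], "spin": 0}, {"slide": [-0.05, 0, 0.07], "spin": 0}])

```text
time_s: 30.05
tcp_pos: [0.5812, -0.0261, 0.1439]
ee_rot: [[-0.961, -0.237, -0.139], [-0.242, 0.97, 0.013], [0.131, 0.046, -0.99]]
wrist_force: [-6.5, -0.1, 13.8]
gripper_width: 0.007
```

Request:
servo_tool(deltas=[{"slide": [-0.07, 0, 0.1], "spin": 0}, {"slide": [-0.07, 0, 0.1], "spin": 0}])

```text
time_s: 30.25
tcp_pos: [0.5814, -0.0263, 0.144]
ee_rot: [[-0.96, -0.239, -0.144], [-0.243, 0.97, 0.01], [0.137, 0.045, -0.99]]
wrist_force: [-6.7, 1.0, 11.4]
gripper_width: 0.004
```

Run:
```python
from st import *
st()
s=sense();C=s['tcp_pos']-.0095*s['ee_rot'][:,0]; d=C-np.array([.6045,-.0208,.118]); print(d@np.array([-.4864,-.1159,.866]),d@np.array([.8425,.2007,.5]))
```

```text
pivot s 38.1 perp fwd -4.7 perp y -0.2 F [-6.7  1.  11.4] M [0.24 2.08 0.01] 30.25
axis-down in tool [-0.614 -0.043  0.788] back in tool [ 0.789 -0.016  0.614]
0.028609401401923314 -5.7960200004468845e-05
```

Request:
servo_tool(deltas=[{"slide": [0.05, 0, -0.15], "spin": 0}, {"slide": [0.1, 0, -0.5], "spin": 0}, {"slide": [0.7, 0, -0.8], "spin": 0}, {"slide": [0.8, 0, -1], "spin": 0}, {"slide": [0.8, 0, -0.8], "spin": 0}, {"slide": [0.5, 0, -0.3], "spin": 0}, {"slide": [0, 0, 0], "spin": 0}])

```text
time_s: 30.95
tcp_pos: [0.5237, -0.0459, 0.2509]
ee_rot: [[-0.962, -0.24, -0.133], [-0.243, 0.97, 0.011], [0.127, 0.043, -0.991]]
wrist_force: [0.6, -1.4, 0.1]
gripper_width: 0.005
```

Run:
```python
from st import *
st()
from hf import *
snap('scene','s32'); snap('top','t32')
headfit('s32')
from cf import *
print(coverfit('s32',[0,0,10,[-10,0]],o='f1',K=6,box=(185,90,225,135)))
im=cv2.imread('pics/s32.png'); cv2.imwrite('pics/s32b.png',cv2.resize(im,(800,600),interpolation=cv2.INTER_CUBIC))
sub=cv2.resize(im[160:205,215:265],None,fx=12,fy=12,interpolation=cv2.INTER_CUBIC); cv2.imwrite('pics/e3.png',sub)
```

```text
pivot s 161.1 perp fwd -3.8 perp y -5.9 F [ 0.6 -1.4  0.1] M [-0.05 -0.37 -0.02] 30.95
axis-down in tool [-0.606 -0.041  0.795] back in tool [ 0.796 -0.014  0.606]
26 [ 0.11  0.85 29.35 -1.12 -0.88  0.78] 31.49733152621251
28 [ 0.19  0.85 29.57 -0.09 -0.58  0.8 ] 31.483210799310434
30 [ 0.09  0.79 29.68  0.31  0.16  0.8 ] 31.549595127650328
33 [ 0.09  0.85 29.98  1.06  0.46  0.8 ] 31.498092267472064
-10 [ 0.7  1.4  9.  -4. ] 1304.65 9894
0 [ 1.9  3.  10.2 -3.7] 1362.15 9894
[ 0.6865  1.3599  9.0498 -3.9569]
```

View pics/s32b.png

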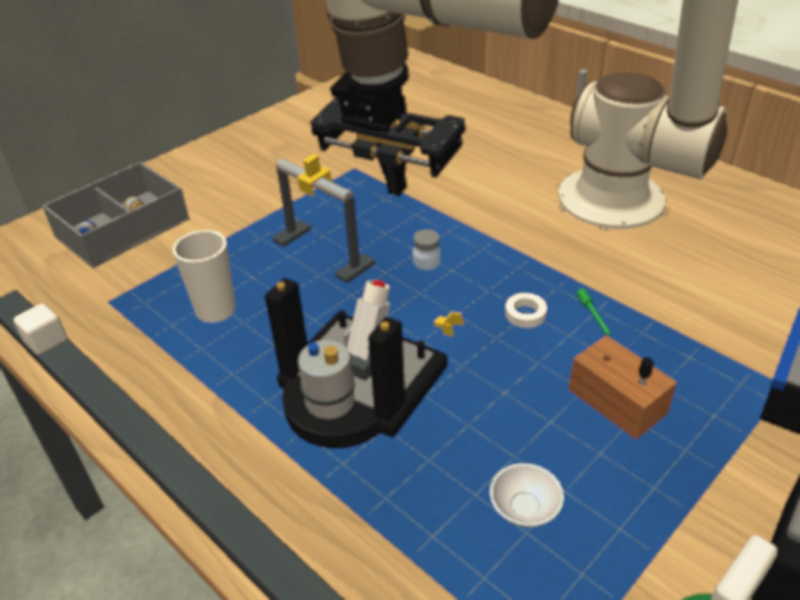

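View pics/e3.png

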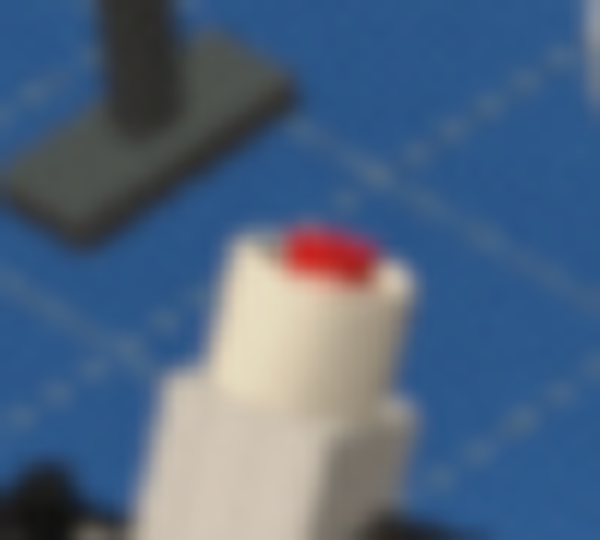

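View pics/f1.png

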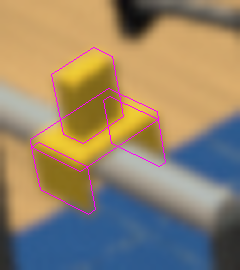

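Run:
```python
from station import r, sense
print(r.finish_job()); print(sense()['time_s'])
```

```text
the job is handed in; nothing more can be done
None
the job is handed in; nothing more can be done
```

I finished the job in the order asked and handed it in at about 31 s. The cover hangs astride the rail and the probe is pushed home in the well, with one camera check slightly off (below).

- **Cover:** I lifted it off along the well's tilt and levelled it on the bar under the fingertips. The last scene picture shows it seated with a leg on each side. A fit to that picture puts the plate's underside 9 mm above the bar axis (10 mm nominal), about 1 mm off centre and tilted about 4°.
- **Probe:** I tilted it in the grip against the stand hole, slid it down the bore, released it onto the seal, and pushed on the head with the fingers shut. The push took about 6–7 N while it moved, then stopped hard. A second gentle push of about 15 N stopped at the same place, 28.3–28.6 mm above the mouth against 28 mm nominal.
- **Check that disagreed:** a fit to the scene picture puts the head top at about 29.5 mm, give or take 1.5 mm. It did not change between the two pushes, so I trusted the hard stop.
- **Other things:** the green probe-like item fell over in the first seconds, when the arm was nowhere near it. In the last scene picture the driver, tape, jar, tumbler and dish looked unmoved. I never touched them. The gripper was clear of everything at hand-in.
- **Tool tilt:** the tool drifted to about 7–8° off vertical over the run, but this did not cause any trouble.

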